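# Lay lens cassettes on the edger's loading rail with a spacer

## Robot

A 7-joint arm with a two-finger parallel gripper is mounted at the origin on the work surface. World frame = base frame: x ahead of the robot, y to its left, z up, the work surface at z = 0. Lengths are in m, angles in rad, forces in N, time in s.
With the tool pointing down it reaches from about 0.4 to 0.875 m from the base axis. Payload 6.5 kg.
Tool frame: the origin (TCP) lies at the very end of the fingers, on their centre line; the grasp point (between the pads) lies env.grip_depth behind it (env.grip_depth is the distance from the TCP to the grasp point, in m); z points along the fingers, y is the direction in which the jaws open and shut (so a half turn about z gives the same grasp; the last joint's range is limited). The gripper opens to 85 mm and grips with 20 to 120 N. Pads are 22 mm wide; open, the fingers measure 114 mm over their backs; the gripper's body (76 mm by 85 mm) begins 54 mm behind the grasp point. The pads swing forward as they close: fully open they stand 13 mm farther back than shut.
Start: joints at [-1.227, 0.536, -0.004, 1.538, 0.003, 1.067, -0.071], TCP at [0.259, 0.596, 0.231] pointing down, gripper open.
Joint ranges: [-2.7, 2.7], [-0.37, 2.16], [-1.27, 1.26], [0.24, 2.4], [-1.31, 4.45], [0.19, 1.91], [-2.76, 2.76]. Speed limits (rad/s): [2.39, 2.39, 3.14, 3.14, 3.14, 3.14, 3.14].

## Interface

Orientations are given as a rotation vector (axis times angle).
In Python, from rig import env gives the robot as it stands.
- The arm moves only by the shell command python3 -m crank 'ROWS'. ROWS is JSON, a list of rows, each a list of 3 entries, a list of its own where there are three numbers: the turn, a rotation vector about the tool's x, y, z in units of 5 degrees (1.0 is 5 degrees), then the shift along the tool's x, y, z in m, then the finger opening in m, from 0 to 0.0854. A call has exactly 10 rows; each row is the pose to reach, as a shift and turn from the pose commanded when the call began, along the tool's axes at that moment; what a row does not reach only later rows make up. A row lasts 1/12 s, in which the tool goes at most 41.7 mm and 7.16 degrees, less where a joint would pass 70% of its speed; a pose out of reach is approached as far as the arm can. A call with a gripper value outside its range is refused whole. The fingers move at their own pace and stop on an object; the grip force is fixed at half the most. Time passes only in rows, so rows that repeat a pose let the fingers close, or fill a call up. It gives the time, the measured TCP pose, the force and the opening at its end, in the units of the state.
- env.read_state(): the state, without advancing time (a new reading comes with each control period).
- env.camera(name): name is "scene" or "top"; returns the picture (400x640x3 uint8, blue, green, red); there is no depth.
- env.calibration(name): a dict with "fx", "fy", "cx", "cy" (pixels), "camera_from_world" (4x4, takes a point from world to camera coordinates). Camera axes: x right, y down, z forward; pixel columns grow to the right and rows downward; lengths in m; the calibration is good to about 2 mm. A picture is of the moment at which its call begins. calibration takes no time and is no camera call.
- env.job_done(): hands the job in, once; it reports no verdict.
The state is a dict: "clock": time; "joint_pos": joint angles; "joint_velocities": joint speeds; "tau": joint torques, N m; "ee_pos": TCP position; "ee_rot": TCP orientation; "force": force on the tool from outside, world axes, zero at the start; "wrist_torque": the same for the moment, N m; "width": opening from 0.0 (shut) to 1.0 (fully open).
Only numpy, scipy, OpenCV 4.12 (cv2) and the standard library are available. Lean on these libraries where they do the work, as an engineer would, in place of code of your own. Each camera call takes 0.05 s, during which the arm holds its last target.

## Task

Stand the red spacer on the rail against the clamped grey lens cassette, lay the yellow cassette flat against it, then move the spacer to the yellow cassette's free side and lay the green cassette against it in the same way, so that all three lie in one straight row, ends flush, with an even spacer-wide gap. Set the cassettes down gently without dropping them, finish by standing the spacer back on its black pad, and leave everything else where it is.

Things in the scene. Friction and masses are not known exactly. Their poses are not given: they have to be found in the camera images.
- rail: flat aluminium loading rail on the bench, 140 mm (x) by 300 mm (y), 12 mm thick, fixed; origin at the centre of its underside, the row runs along its y.
- locked_c (a point): grey cassette clamped to the rail, immovable, 90 mm from the rail's centre towards its +y, same axes; the row grows towards its -y. 110 (x) x 70 (y) mm, body 20 mm high with two lens wells on top; mid-top an upright black grip bar, 12 mm (x) x 34 mm (y), from 20 to 56 mm above the underside. Point: centre, 28 mm above the underside; z up; same either way round.
- yellow_c (a point): yellow lens cassette, 110 (x) x 70 (y) mm, body 20 mm high with two lens wells on top; mid-top an upright black grip bar, 12 mm (x) x 34 mm (y), from 20 to 56 mm above the underside. Point: centre, 28 mm above the underside; z up; same either way round. Loose, about 0.6 kg: a push of some 4 N slides it.
- green_c (a point): green lens cassette, 110 (x) x 70 (y) mm, body 20 mm high with two lens wells on top; mid-top an upright black grip bar, 12 mm (x) x 34 mm (y), from 20 to 56 mm above the underside. Point: centre, 28 mm above the underside; z up; same either way round. Loose, about 0.6 kg: a push of some 4 N slides it.
- blue_c (a point): blue lens cassette, not part of this job (bystander), 110 (x) x 70 (y) mm, body 20 mm high with two lens wells on top; mid-top an upright black grip bar, 12 mm (x) x 34 mm (y), from 20 to 56 mm above the underside. Point: centre, 28 mm above the underside; z up; same either way round. Loose, about 0.6 kg: a push of some 4 N slides it.
- spacer_c (a point): red spacer, stands upright: foot 70 (x) x 20 (y) x 24 mm high, mid-top a tab 30 (x) x 20 (y) mm from 24 to 60 mm above the underside; grip the tab across x (room between cassettes). Point: centre, 30 mm above the underside. Loose, 0.2 kg; its 20 mm thickness is the gap. In use its x runs along the cassettes' x, middles level.
- pad: black rubber parking pad for the spacer, 110 mm (x) by 60 mm (y), 4 mm thick, fixed to the bench; origin at the centre of its underside.
- blank: small round green glass lens blank, 48 mm across, 12 mm high, lying flat; origin at underside. Bystander.
- mug: white mug, 76 mm across, 90 mm high; origin at underside. Bystander.
- spray: white bottle with blue cap, 44 mm across, 130 mm high; origin at underside. Bystander.
- jar: amber jar with grey lid, 56 mm across, 60 mm high; origin at underside. Bystander.
- driver: screwdriver with a dark handle, lying on the bench; origin at its underside. Bystander.
- lensbox: pale flat box 90 x 90 x 35 mm; origin at underside. Bystander.

How it is judged:
On the way, in this order (a step that is already met when the one before it is completed fails the run):
1. the spacer stands on the rail against the clamped grey cassette, released (y of spacer_c in the frame of locked_c between -0.051 and -0.039 m and x of spacer_c in the frame of locked_c between -0.025 and 0.025 m and z of spacer_c in the frame of locked_c between -0.003 and 0.008 m and angle between spacer_c's own z axis and vertical below 0.1 rad and contact force between the fingers and spacer below 0.3 N), for 0.2 s.
2. the yellow cassette lies on the rail against the spacer, which still stands between it and the grey one (horizontal distance between yellow_c and locked_c between 0.088 and 0.093 m and x of yellow_c in the frame of locked_c between -0.006 and 0.006 m and z of yellow_c in the frame of locked_c between -0.003 and 0.003 m and angle between the x axis of yellow_c and the x axis of locked_c, either way round below 0.045 rad and contact force between the fingers and yellow below 0.3 N and y of yellow_c in the frame of locked_c below -0.08 m and y of spacer_c in the frame of locked_c between -0.051 and -0.039 m and x of spacer_c in the frame of locked_c between -0.025 and 0.025 m and z of spacer_c in the frame of locked_c between -0.003 and 0.008 m and angle between spacer_c's own z axis and vertical below 0.1 rad), for 0.2 s.
3. the spacer stands on the rail against the yellow cassette's free side, released (y of spacer_c in the frame of locked_c between -0.141 and -0.129 m and x of spacer_c in the frame of locked_c between -0.025 and 0.025 m and z of spacer_c in the frame of locked_c between -0.003 and 0.008 m and angle between spacer_c's own z axis and vertical below 0.1 rad and contact force between the fingers and spacer below 0.3 N), for 0.2 s.
4. the green cassette lies on the rail against the spacer, which still stands between it and the yellow one (horizontal distance between green_c and yellow_c between 0.088 and 0.093 m and x of green_c in the frame of locked_c between -0.006 and 0.006 m and z of green_c in the frame of locked_c between -0.003 and 0.003 m and angle between the x axis of green_c and the x axis of locked_c, either way round below 0.045 rad and contact force between the fingers and green below 0.3 N and y of green_c in the frame of locked_c below -0.165 m and y of spacer_c in the frame of locked_c between -0.141 and -0.129 m and x of spacer_c in the frame of locked_c between -0.025 and 0.025 m and z of spacer_c in the frame of locked_c between -0.003 and 0.008 m and angle between spacer_c's own z axis and vertical below 0.1 rad), for 0.2 s.
At the end, for the whole second after the job is handed in: Row on the rail: grey, yellow, green; each gap 18 to 23 mm; ends flush with grey within 6 mm, square within 0.045 rad, flat, released. The spacer stands upright on the black pad, its centre within 30 mm (pad x) and 25 mm (pad y) of the pad's centre; all at rest (horizontal distance between yellow_c and locked_c between 0.088 and 0.093 m and x of yellow_c in the frame of locked_c between -0.006 and 0.006 m and z of yellow_c in the frame of locked_c between -0.003 and 0.003 m and angle between the x axis of each of yellow_c, green_c and the x axis of locked_c, either way round below 0.045 rad and contact force between the fingers and yellow below 0.3 N and y of yellow_c in the frame of locked_c below -0.08 m and horizontal distance between green_c and yellow_c between 0.088 and 0.093 m and x of green_c in the frame of locked_c between -0.006 and 0.006 m and z of green_c in the frame of locked_c between -0.003 and 0.003 m and contact force between the fingers and green below 0.3 N and y of green_c in the frame of locked_c below -0.165 m and x of spacer_c in the frame of pad between -0.03 and 0.03 m and y of spacer_c in the frame of pad between -0.025 and 0.025 m and z of spacer_c in the frame of pad between 0.031 and 0.037 m and angle between spacer_c's own z axis and vertical below 0.1 rad and linear speed of each of yellow, green, spacer below 0.02 m/s); the robot touches nothing.
It fails at once if the yellow cassette is dropped (falls free at over 0.6 m/s, some 20 mm) (linear speed of yellow above 0.6 m/s and contact force between the fingers and yellow below 0.05 N).
It fails at once if the green cassette is dropped (falls free at over 0.6 m/s, some 20 mm) (linear speed of green above 0.6 m/s and contact force between the fingers and green below 0.05 N).
It fails at once if a bystander is moved by more than 30 mm (distance of any of blue_c, blank, mug, spray, jar, driver, lensbox from where it was at the start of the episode above 0.03 m).
It also fails if it takes over 72 s, if anything falls off the work surface, if the arm or the gripper's body presses on something with over 40 N, if the wrist force passes 120 N, or if a joint passes its speed limit or range.

## Working session

There is one attempt and no reset: what is moved stays moved. The work goes in short steps, Python scripts to look and compute and a shell command to move; the robot and the scene stay as the last step left them, time stands still between calls to the robot, and variables do not carry over. Pictures are saved under pics/ and viewed, and the job is handed in when it is done.

```bash
ls; mkdir -p pics; python3 - <<'E'
from rig import env
import cv2
s=env.read_state()
print({k:s[k] for k in ("clock","ee_pos","ee_rot","force","width")}, env.grip_depth)
for n in("scene","top"):
    im=env.camera(n); cv2.imwrite(f"pics/{n}0.png",im)
    c=env.calibration(n); print(n,c)
E
```

```text
pics
{'clock': 0.0, 'ee_pos': array([0.25874035, 0.5955976 , 0.23038907]), 'ee_rot': array([-6.39032891e-01, -3.07566066e+00,  2.69962070e-03]), 'force': array([-0.26063526, -0.75956661, -0.78499965]), 'width': 0.9972287554573648} 0.0187
scene {'fx': 487.8192912824624, 'fy': 487.8192912824624, 'cx': 320.8808229016419, 'cy': 203.90698254103694, 'camera_from_world': array([[-0.54160908,  0.84057104,  0.00999633,  0.27056816],
       [ 0.6341653 ,  0.41636276, -0.65151855, -0.28222384],
       [-0.55180973, -0.34652904, -0.75856684,  1.78522273],
       [ 0.        ,  0.        ,  0.        ,  1.        ]])}
top {'fx': 365.33610551401074, 'fy': 365.33610551401074, 'cx': 322.188165576105, 'cy': 200.91876622743106, 'camera_from_world': array([[-0.00944902, -0.99993936,  0.00565606,  0.01124983],
       [-0.9968654 ,  0.00897535, -0.07860549,  0.48818314],
       [ 0.07854996, -0.00638108, -0.99688976,  1.02738529],
       [ 0.        ,  0.        ,  0.        ,  1.        ]])}
```

View pics/scene0.png

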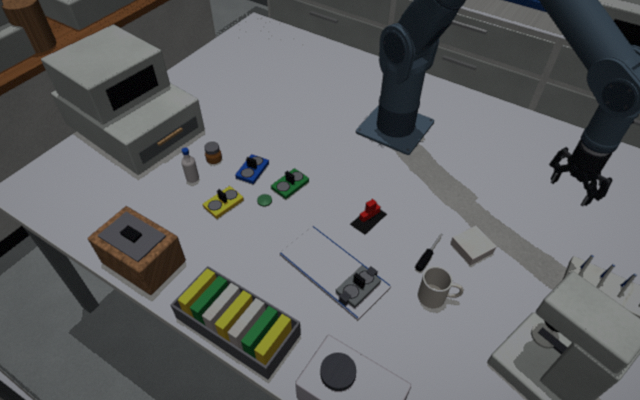

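View pics/top0.png

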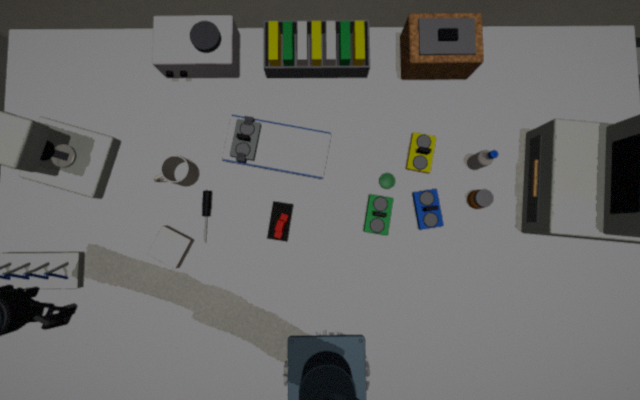

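The scene is clear: grey at top-pixel (244,139), spacer on pad (282,222), yellow (422,152), green (379,215). Now I'll zoom in to measure.

```bash
python3 - <<'E'
import cv2
t=cv2.imread("pics/top0.png"); s=cv2.imread("pics/scene0.png")
def z(im,x0,y0,x1,y1,k,n): cv2.imwrite(f"pics/{n}.png",cv2.resize(im[y0:y1,x0:x1],None,fx=k,fy=k,interpolation=cv2.INTER_CUBIC))
z(t,215,105,345,245,4,"zt1"); z(t,360,120,450,245,4,"zt2"); z(s,195,145,395,320,4,"zs1")
E
```

```text
(no output)
```

View pics/zt1.png

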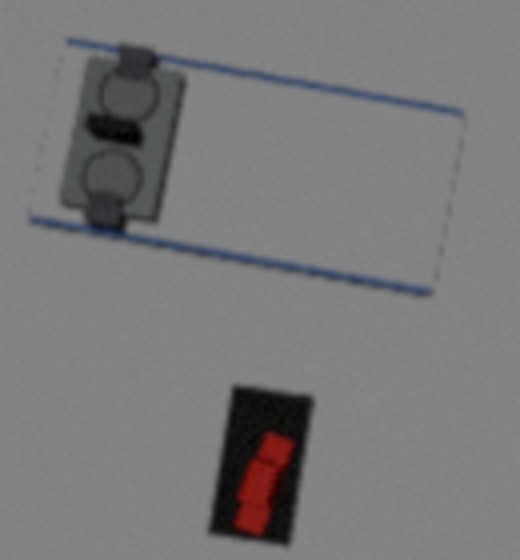

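View pics/zt2.png

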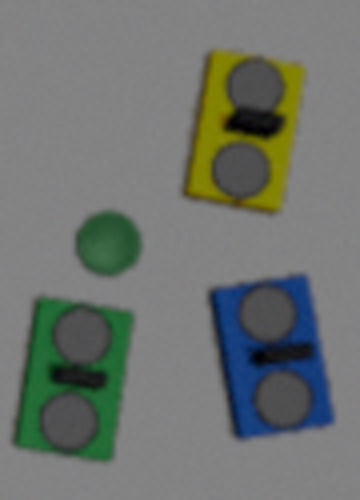

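View pics/zs1.png

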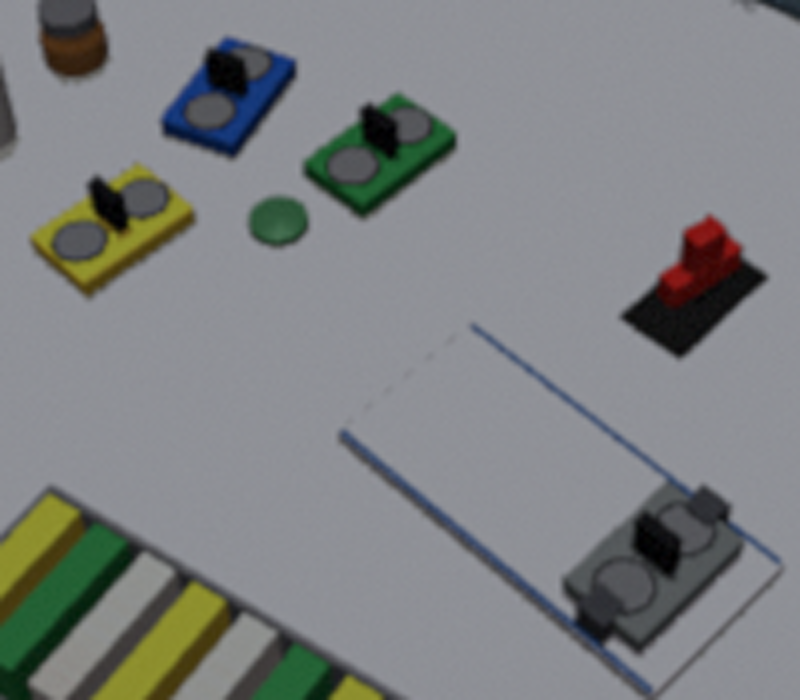

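```bash
cat > h.py <<'E'
import cv2, numpy as np
from rig import env
def ray(n,uv,z):
    c=env.calibration(n); T=np.array(c["camera_from_world"]); R=T[:3,:3]; C=-R.T@T[:3,3]
    uv=np.atleast_2d(uv).astype(float)
    d=np.c_[(uv[:,0]-c["cx"])/c["fx"],(uv[:,1]-c["cy"])/c["fy"],np.ones(len(uv))]@R
    return C[:2]+d[:,:2]*((z-C[2])/d[:,2])[:,None]
def px(n,P):
    c=env.calibration(n); T=np.array(c["camera_from_world"]); P=np.atleast_2d(P)@T[:3,:3].T+T[:3,3]
    return np.c_[P[:,0]/P[:,2]*c["fx"]+c["cx"],P[:,1]/P[:,2]*c["fy"]+c["cy"]]
HUE={"y":(24,34),"g":(55,75),"b":(100,125)}
def crop(im,box,k=4):
    x0,y0,x1,y1=box; return cv2.resize(im[y0:y1,x0:x1],None,fx=k,fy=k,interpolation=cv2.INTER_CUBIC)
def up2(pts,box,k=4): return (np.asarray(pts,float)+.5)/k-.5+np.array(box[:2])
def rect(n,im,box,col,z,smin=90,vmin=0,k=4):
    hs=cv2.cvtColor(crop(im,box,k),cv2.COLOR_BGR2HSV)
    if col=="r": m=((hs[...,0]<10)|(hs[...,0]>170))&(hs[...,1]>smin)&(hs[...,2]>vmin)
    else:
        a,b=HUE[col]; m=(hs[...,0]>=a)&(hs[...,0]<=b)&(hs[...,1]>smin)&(hs[...,2]>vmin)
    m=m.astype(np.uint8)
    cs,_=cv2.findContours(m,cv2.RETR_EXTERNAL,cv2.CHAIN_APPROX_NONE)
    c=max(cs,key=cv2.contourArea)[:,0]
    w=ray(n,up2(c,box,k),z)
    (cx,cy),(a,b),ang=cv2.minAreaRect((w*1000).astype(np.float32))
    if a<b: a,b,ang=b,a,ang+90
    ang=(ang+90)%180-90
    return np.round([cx,cy,a,b,ang],1)   # mm, deg: long axis direction
E
python3 - <<'E'
from h import *
t=cv2.imread("pics/top0.png"); s=cv2.imread("pics/scene0.png")
B={"y":((400,125,445,178),(195,180,250,222)),"g":((360,188,398,240),(268,166,312,202))}
for c in "yg":
  for n,im,b in (("top",t,B[c][0]),("scene",s,B[c][1])):
    hs=cv2.cvtColor(crop(im,b),cv2.COLOR_BGR2HSV); m=(hs[...,1]>120)
    print(c,n,"Vpct",np.percentile(hs[...,2][m],[5,20,40,60,80,95]),"H",np.percentile(hs[...,0][m],[5,50,95]))
    for vm in (0,60,80,100,120,135):
      try: print(vm,rect(n,im,b,c,.020,110,vm))
      except Exception as e: pass
# rail lines, z=.012
for n,im,b in (("top",t,(218,110,338,184)),("scene",s,(275,220,395,325))):
    hs=cv2.cvtColor(crop(im,b),cv2.COLOR_BGR2HSV); m=((hs[...,0]>100)&(hs[...,0]<125)&(hs[...,1]>80)).astype(np.uint8)
    k,l,st,_=cv2.connectedComponentsWithStats(m)
    for i in range(1,k):
        if st[i,4]<200: continue
        v,u=np.nonzero(l==i); w=ray(n,up2(np.c_[u,v],b),.012)*1000
        (cx,cy),(a,bb),_=cv2.minAreaRect(w.astype(np.float32)); d=cv2.fitLine(w.astype(np.float32),cv2.DIST_L2,0,.01,.01).ravel()
        print(n,"line",np.round([cx,cy,a,bb],1),np.round(d[2:],1),"ang",round(np.degrees(np.arctan2(d[1],d[0])),2))
E
```

```text
y top Vpct [ 56.  94. 117. 129. 131. 132.] H [25. 30. 30.]
0 [ 627.3 -280.   111.1   71.4  -11.6]
60 [ 627.3 -280.   111.1   71.4  -11.6]
80 [ 627.3 -280.   111.1   71.4  -11.6]
100 [ 631.5 -262.6  109.3   31.5  -11. ]
120 [ 632.9 -260.9  107.2   24.   -11.2]
y scene Vpct [ 32.  79. 106. 133. 143. 146.] H [23.  29.  99.9]
0 [ 633.8 -276.1  112.    76.   -12.6]
60 [ 633.8 -276.1  112.    76.   -12.6]
80 [ 633.3 -278.3  111.2   71.9  -11.3]
100 [ 635.7 -259.8  108.6   31.8  -13.1]
120 [ 635.  -259.9  107.1   26.5  -11.7]
135 [ 634.5 -258.9  105.8   21.2  -11.6]
g top Vpct [ 63.  86. 100. 105. 107. 109.] H [66. 68. 69.]
0 [ 448.4 -152.1  106.4   68.5  -10. ]
60 [ 448.4 -152.1  106.4   68.5  -10. ]
80 [ 451.7 -133.6  106.4   28.1  -10.1]
100 [ 444.6 -175.9  105.4   19.7  -10. ]
g scene Vpct [ 9. 43. 70. 86. 94. 97.] H [67. 68. 72.]
0 [ 455.5 -147.9  112.9   74.7   -9.8]
60 [ 455.3 -133.2  107.5   32.4   -9.8]
80 [ 454.6 -130.3  105.2   22.9  -10.2]
100 [ 402.5 -127.2    2.8    0.7   69.6]
top line [586.1 151.1 289.6   7.2] [585.7 155.6] ang 78.81
scene line [715.6 127.5 291.9   8.7] [719.4 139. ] ang 79.28
scene line [608.6 273.4  42.5   4.4] [608.4 270.8] ang 80.43
```

```bash
python3 - <<'E'
from h import *
t=cv2.imread("pics/top0.png"); s=cv2.imread("pics/scene0.png")
for n,im,b,ss in (("top",t,(218,108,338,184),(20,30,45)),("scene",s,(275,220,395,322),(30,45,60))):
  for sm in ss:
    hs=cv2.cvtColor(crop(im,b),cv2.COLOR_BGR2HSV); m=((hs[...,0]>95)&(hs[...,0]<130)&(hs[...,1]>sm)).astype(np.uint8)
    k,l,st,_=cv2.connectedComponentsWithStats(m)
    for i in range(1,k):
        if st[i,4]<300: continue
        v,u=np.nonzero(l==i); w=ray(n,up2(np.c_[u,v],b),.012)*1000
        d=cv2.fitLine(w.astype(np.float32),cv2.DIST_HUBER,0,.01,.01).ravel(); q=(w-d[2:])@d[:2]
        e=[d[2:]+d[:2]*x for x in (q.min(),q.max())]
        print(n,sm,np.round(e,1).tolist(),round(np.degrees(np.arctan2(d[1],d[0])),2),np.round(np.ptp(q)),st[i,4])
# pad & spacer
for n,im,b in (("top",t,(262,196,300,246)),("scene",s,(345,192,395,238))):
  g=crop(im,b); hs=cv2.cvtColor(g,cv2.COLOR_BGR2HSV)
  red=((hs[...,0]<12)|(hs[...,0]>168))&(hs[...,1]>120)
  dk=((hs[...,2]<55)|red).astype(np.uint8)
  c=max(cv2.findContours(dk,0,1)[0],key=cv2.contourArea)[:,0]; w=ray(n,up2(c,b),.004)*1000
  print(n,"pad",cv2.minAreaRect(w.astype(np.float32)))
  print(n,"spacer",rect(n,im,b,"r",.028,120),rect(n,im,b,"r",.064,120,110))
  print(np.percentile(hs[...,2][red],[10,30,50,70,90]))
E
```

```text
top 20 [[734.8, 225.8], [745.8, 271.8]] 76.64 47.0 643
top 20 [[688.4, -20.0], [733.3, 212.2]] 79.05 236.0 3415
top 20 [[556.2, 5.0], [614.3, 298.6]] 78.8 299.0 4982
top 30 [[737.3, 231.1], [744.9, 271.0]] 79.22 41.0 488
top 30 [[688.5, -19.3], [733.0, 209.9]] 79.0 233.0 2848
top 30 [[556.5, 6.0], [613.6, 297.3]] 78.9 297.0 4159
top 45 [[737.4, 231.8], [744.9, 270.7]] 78.99 40.0 369
top 45 [[688.6, -18.5], [732.6, 207.3]] 78.98 230.0 2186
top 45 [[556.5, 6.8], [613.4, 296.5]] 78.89 295.0 3395
scene 30 [[556.5, 5.9], [599.6, 224.9]] 78.88 223.0 2680
scene 30 [[689.3, -19.6], [743.7, 272.6]] 79.45 297.0 5138
scene 30 [[601.6, 240.9], [613.7, 297.6]] 77.9 58.0 746
scene 45 [[556.8, 7.2], [599.2, 223.4]] 78.9 220.0 1989
scene 45 [[689.3, -18.4], [744.8, 271.9]] 79.17 296.0 3790
scene 45 [[604.3, 248.5], [613.0, 296.8]] 79.81 49.0 509
scene 60 [[557.1, 8.4], [598.9, 221.8]] 78.9 218.0 1443
scene 60 [[689.7, -17.3], [744.7, 271.0]] 79.19 294.0 3075
scene 60 [[604.9, 250.4], [612.7, 295.8]] 80.2 46.0 374
top pad ((432.85101318359375, 129.7274169921875), (57.43240737915039, 107.01451873779297), 80.62980651855469)
top spacer [420.1 126.7  77.3  32.6 -18.6] [410.1 127.   46.6  19.4 -11.4]
[ 34.  71. 109. 128. 133.]
scene pad ((424.34368896484375, 123.75749969482422), (74.94864654541016, 126.21858215332031), 80.74451446533203)
scene spacer [425.6 121.9  88.5  55.3 -17.5] [420.6 126.1  27.6  17.6 -20.1]
[ 47.  59.  65. 102. 133.]
```

```bash
python3 - <<'E'
import cv2
t=cv2.imread("pics/top0.png"); s=cv2.imread("pics/scene0.png")
a=cv2.resize(t[192:248,258:304],(460,560),interpolation=cv2.INTER_CUBIC);a[0]=255
b=cv2.resize(t[112:168,225:265],(400,560),interpolation=cv2.INTER_CUBIC)
import numpy as np
cv2.imwrite("pics/za.png",np.minimum(255,np.hstack([a,b]).astype(int)*2).astype('uint8'))
b=cv2.resize(s[190:240,345:395],(500,500),interpolation=cv2.INTER_CUBIC)
cv2.imwrite("pics/zb.png",np.minimum(255,b.astype(int)*2).astype('uint8'))
E
```

```text
(no output)
```

View pics/za.png

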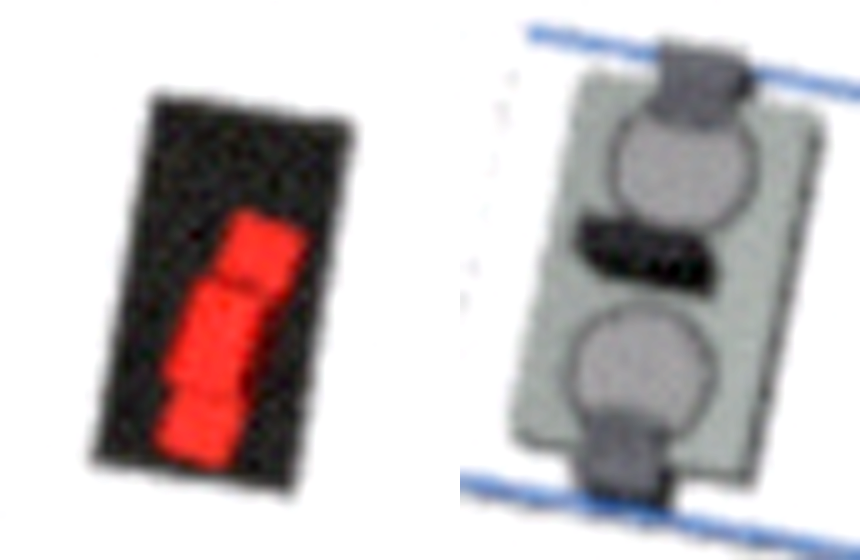

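View pics/zb.png

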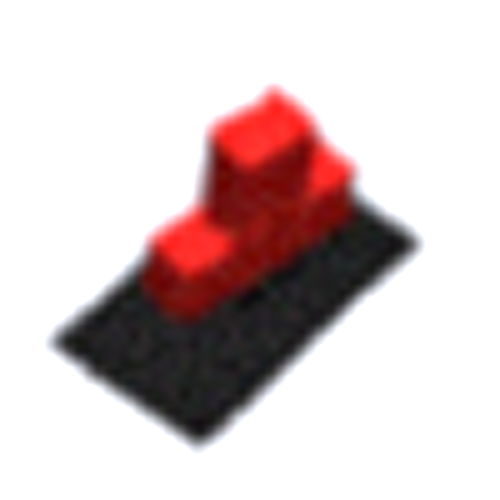

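```bash
python3 - <<'E'
from h import *
print("foot top",ray("top",[[258+22.7,192+33.5]],.028)*1000)
print("tab top",ray("top",[[258+20.8,192+33.2]],.064)*1000)
print("tab scene",ray("scene",[[345+25.7,190+12.2]],.064)*1000)
# scene foot ends: left top face centre (190,240)/ right end (330,170)
print("foot ends scene",ray("scene",[[345+18.5,190+23.8],[345+33.,190+16.5]],.028)*1000)
# grey wells / corners check top, z=.032
k=np.array([[585,72],[825,110],[752,488],[512,440]],float); k[:,0]-=460
w=ray("top",k/10-.5+[225,112],.032)*1000; print("grey",w.mean(0),w)
pw=np.array([[153,90],[355,122],[297,495],[92,462]],float)
w=ray("top",pw/10-.5+[258,192],.004)*1000; print("pad",w.mean(0))
pw=np.array([[50,340],[200,445],[420,243]],float); w=ray("scene",pw/10-.5+[345,190],.004)*1000; print("padscene",(w[0]+w[2])/2,w)
# wells yellow, green (top, z .02) offset 360,120 scale 4
for nm,q in(("y",[[255,86],[240,169]]),("g",[[81,335],[69,421]])):
    w=ray("top",np.array(q)/4-.5+[360,120],.021)*1000; print(nm,"wells",w.mean(0),np.linalg.norm(w[0]-w[1]),np.degrees(np.arctan2(*(w[0]-w[1])[::-1])))
for nm,q in(("y",[[143,198],[80,240]]),("g",[[409,125],[353,165]])):
    w=ray("scene",np.array(q)/4-.5+[195,145],.021)*1000; print(nm,"wells scene",w.mean(0),np.linalg.norm(w[0]-w[1]))
E
```

```text
foot top [[419.00459213 124.60562248]]
tab top [[419.4185206  125.91111536]]
tab scene [[420.22250799 125.65310917]]
foot ends scene [[443.94200467 117.47887109]
 [394.17032265 140.40384697]]
grey [666.63553938 225.19518302] [[726.70783978 249.64294918]
 [715.01759489 180.62757924]
 [605.19162093 201.01554454]
 [619.62510192 269.49465912]]
pad [433.32442207 129.3883836 ]
padscene [434.49643141 130.66339136] [[482.41265086  92.47323215]
 [492.26934927 150.39496331]
 [386.58021195 168.85355057]]
y wells [ 629.48109704 -281.76737836] 62.131323805025524 -11.842741059196808
g wells [ 449.30458356 -152.90430472] 62.085531809547916 -9.16666874149897
y wells scene [ 628.62342368 -281.99685874] 61.59837820697069
g wells scene [ 448.56288077 -152.40210889] 62.28751665301612
```

```bash
cat >> h.py <<'E'
from scipy.spatial.transform import Rotation as Ro
def state():
    s=env.read_state(); R=Ro.from_rotvec(s["ee_rot"]).as_matrix(); p=np.array(s["ee_pos"])*1000
    print("t%.2f p %s jawyaw %.2f tiltz %s F %s w %.1fmm"%(s["clock"],np.round(p,1),np.degrees(np.arctan2(R[1,1],R[0,1])),np.round(R[:2,2],3),np.round(s["force"],1),s["width"]*85.4), "q",np.round(s["joint_pos"],2))
    return s,R,p
def to(x,y,z,yaw):
    s,R,p=state()
    a=np.degrees(np.arctan2(R[1,1],R[0,1])); d=(yaw-a+90)%180-90; yy=np.radians(a+d)
    Y=np.array([np.cos(yy),np.sin(yy),0]);Z=np.array([0,0,-1.]);X=np.cross(Y,Z); G=np.c_[X,Y,Z]
    print("turn(5deg)",np.round(np.degrees(Ro.from_matrix(R.T@G).as_rotvec())/5,3),"shift m",np.round(R.T@(np.array([x,y,z])-p)/1000,4))
    s2=G.T
    return
L=np.array([668.0,227.0]); RY=-11.05
def rail(x,y):
    a=np.radians(RY); ux=np.array([np.cos(a),np.sin(a)]); uy=np.array([-ux[1],ux[0]]); return L+x*ux+y*uy
E
python3 -c "
from h import *
to(419.6,125.6,160,-19.5)"
```

```text
t0.10 p [258.8 595.7 230.5] jawyaw 66.53 tiltz [-0.    -0.002] F [ 0.5 -0.9 -0.2] w 85.3mm q [-1.23  0.54 -0.    1.54  0.    1.07 -0.07]
turn(5deg) [-1.3000e-02  1.5000e-02  1.7205e+01] shift m [-0.3347 -0.367   0.0711]
```

```bash
python3 -m crank '[[[0,0,1],[-0.015,-0.016,0.003],0.085],[[0,0,2.4],[-0.04,-0.044,0.008],0.085],[[0,0,3.8],[-0.067,-0.073,0.014],0.085],[[0,0,5.2],[-0.094,-0.103,0.02],0.085],[[0,0,6.6],[-0.121,-0.133,0.026],0.085],[[0,0,8],[-0.148,-0.162,0.031],0.085],[[0,0,9.4],[-0.175,-0.192,0.037],0.085],[[0,0,10.8],[-0.202,-0.221,0.043],0.085],[[0,0,12.2],[-0.229,-0.251,0.048],0.085],[[0,0,13.6],[-0.256,-0.281,0.054],0.085]]'
python3 -c "
from h import *
to(419.6,125.6,100,-19.5)"
```

```text
clock: 0.93
ee_pos: [0.3819, 0.2346, 0.1771]
ee_rot: [-2.256, -2.186, -0.0]
force: [1.5, 0.2, -0.0]
width: 0.997
t0.93 p [381.9 234.6 177.1] jawyaw -1.81 tiltz [0. 0.] F [ 1.5  0.2 -0. ] w 85.1mm q [-0.94  0.28  0.34  2.12 -0.13  0.76 -0.55]
turn(5deg) [ 0.000e+00 -3.000e-03  3.539e+00] shift m [-0.1078  0.0411  0.0771]
```

```bash
python3 -m crank '[[[0,0,0.5],[-0.016,0.006,0.01],0.085],[[0,0,1.2],[-0.038,0.0145,0.025],0.085],[[0,0,1.9],[-0.06,0.023,0.04],0.085],[[0,0,2.6],[-0.082,0.031,0.055],0.085],[[0,0,3.2],[-0.099,0.038,0.069],0.085],[[0,0,3.54],[-0.1078,0.0411,0.077],0.085],[[0,0,3.54],[-0.1078,0.0411,0.077],0.085],[[0,0,3.54],[-0.1078,0.0411,0.077],0.085],[[0,0,3.54],[-0.1078,0.0411,0.077],0.085],[[0,0,3.54],[-0.1078,0.0411,0.077],0.085]]'
python3 - <<'E'
from h import *
to(419.6,125.6,34,-19.5)
for n,b in(("top",(240,170,320,250)),("scene",(330,160,410,240))):
    im=env.camera(n); cv2.imwrite(f"pics/{n}1.png",np.minimum(255,crop(im,b,6).astype(int)*2).astype(np.uint8))
E
```

```text
clock: 1.77
ee_pos: [0.4203, 0.1292, 0.1009]
ee_rot: [-2.557, -1.824, -0.002]
force: [0.5, 1.0, 0.0]
width: 1.001
t1.77 p [420.3 129.2 100.9] jawyaw -19.01 tiltz [0.001 0.001] F [0.5 1.  0. ] w 85.5mm q [-0.71  0.42  0.38  2.19 -0.29  0.57 -0.46]
turn(5deg) [ 0.005 -0.016  0.097] shift m [-0.0037  0.0005  0.0669]
```

View pics/scene1.png

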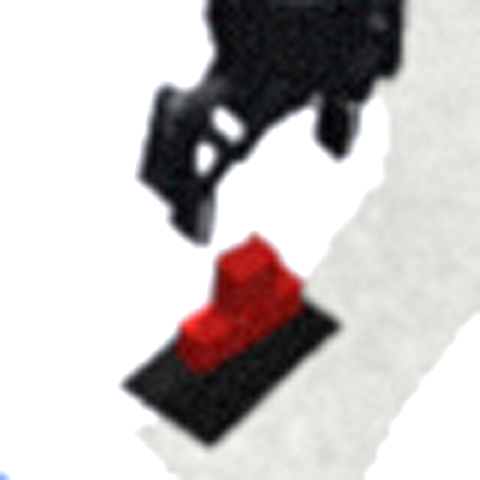

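```bash
python3 -m crank '[[[0,0,0.1],[-0.0037,0.0005,0.005],0.085],[[0,0,0.1],[-0.0037,0.0005,0.017],0.085],[[0,0,0.1],[-0.0037,0.0005,0.032],0.085],[[0,0,0.1],[-0.0037,0.0005,0.047],0.085],[[0,0,0.1],[-0.0037,0.0005,0.06],0.085],[[0,0,0.1],[-0.0037,0.0005,0.067],0.085],[[0,0,0.1],[-0.0037,0.0005,0.067],0.02],[[0,0,0.1],[-0.0037,0.0005,0.067],0.02],[[0,0,0.1],[-0.0037,0.0005,0.067],0.02],[[0,0,0.1],[-0.0037,0.0005,0.067],0.02]]'
python3 - <<'E'
from h import *
state()
for n,b in(("top",(240,170,320,250)),("scene",(330,160,410,240))):
    im=env.camera(n); cv2.imwrite(f"pics/{n}2.png",np.minimum(255,crop(im,b,6).astype(int)*2).astype(np.uint8))
E
```

```text
clock: 2.7
ee_pos: [0.4199, 0.1241, 0.0339]
ee_rot: [2.568, 1.809, 0.002]
force: [0.1, -0.3, 0.6]
width: 0.449
t2.70 p [419.9 124.1  33.9] jawyaw -19.68 tiltz [0.001 0.   ] F [ 0.1 -0.3  0.6] w 38.4mm q [-0.62  0.56  0.28  2.21 -0.38  0.41 -0.38]
```

View pics/scene2.png

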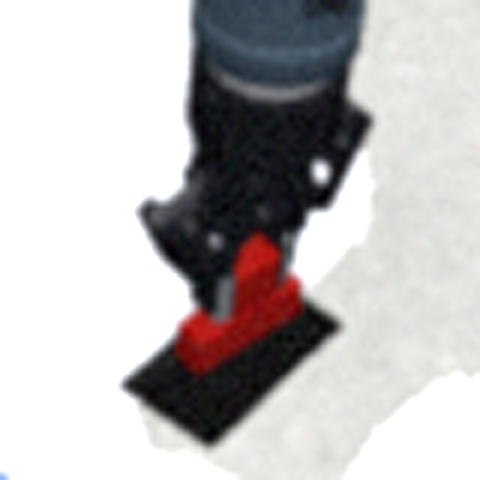

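```bash
python3 -m crank '[[[0,0,0],[0,0,0],0.02],[[0,0,0],[0,0,0],0.02],[[0,0,0],[0,0,0],0.02],[[0,0,0],[0,0,0],0.02],[[0,0,0],[0,0,-0.006],0.02],[[0,0,0],[0,0,-0.02],0.02],[[0,0,0],[0,0,-0.036],0.02],[[0,0,0],[0,0,-0.05],0.02],[[0,0,0],[0,0,-0.058],0.02],[[0,0,0],[0,0,-0.06],0.02]]'
python3 - <<'E'
from h import *
p=rail(0,-49); print(p)
to(*p,100,RY)
E
```

```text
clock: 3.63
ee_pos: [0.4201, 0.1244, 0.0947]
ee_rot: [2.568, 1.809, 0.004]
force: [0.4, 0.3, -1.9]
width: 0.336
[658.60838786 178.90844543]
t3.63 p [420.1 124.4  94.7] jawyaw -19.67 tiltz [0.002 0.001] F [ 0.4  0.3 -1.9] w 28.7mm q [-0.7   0.44  0.38  2.2  -0.3   0.55 -0.44]
turn(5deg) [ 0.021 -0.02  -1.724] shift m [ 0.1316  0.2062 -0.0047]
```

```bash
python3 -m crank '[[[0,0,-0.1],[0.01,0.016,0],0.02],[[0,0,-0.3],[0.027,0.043,-0.001],0.02],[[0,0,-0.6],[0.046,0.072,-0.002],0.02],[[0,0,-0.8],[0.065,0.102,-0.003],0.02],[[0,0,-1.1],[0.084,0.132,-0.004],0.02],[[0,0,-1.4],[0.102,0.16,-0.0047],0.02],[[0,0,-1.6],[0.117,0.184,-0.0047],0.02],[[0,0,-1.7],[0.1275,0.2,-0.0047],0.02],[[0,0,-1.72],[0.1316,0.2062,-0.0047],0.02],[[0,0,-1.72],[0.1316,0.2062,-0.0047],0.02]]'
python3 - <<'E'
from h import *
p=rail(0,-49)
to(*p,43,RY)
for n,b in(("top",(215,105,335,195)),("scene",(280,190,400,320))):
    im=env.camera(n); cv2.imwrite(f"pics/{n}3.png",np.minimum(255,crop(im,b,5).astype(int)*2).astype(np.uint8))
E
```

```text
clock: 4.47
ee_pos: [0.6585, 0.1786, 0.0969]
ee_rot: [2.425, 1.997, -0.001]
force: [-0.2, -0.0, -2.4]
width: 0.345
t4.47 p [658.5 178.6  96.9] jawyaw -11.08 tiltz [-0. -0.] F [-0.2 -0.  -2.4] w 29.5mm q [-0.55  0.76  0.33  1.55 -0.3   0.88 -0.3 ]
turn(5deg) [-0.003  0.004 -0.006] shift m [0.0004 0.0001 0.0539]
```

View pics/scene3.png

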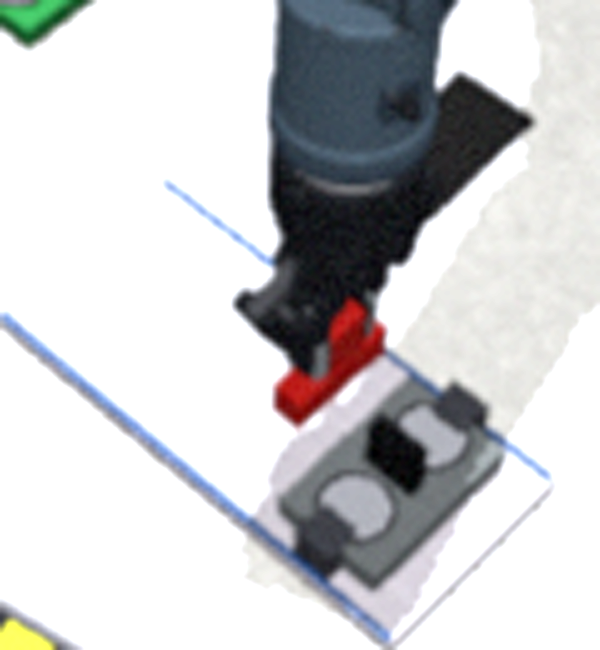

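```bash
python3 -m crank '[[[0,0,0],[0,0,0.008],0.02],[[0,0,0],[0,0,0.02],0.02],[[0,0,0],[0,0,0.032],0.02],[[0,0,0],[0,0,0.042],0.02],[[0,0,0],[0,0,0.048],0.02],[[0,0,0],[0,0,0.051],0.02],[[0,0,0],[0,0,0.053],0.02],[[0,0,0],[0,0,0.054],0.02],[[0,0,0],[0,0,0.054],0.02],[[0,0,0],[0,0,0.054],0.02]]'
python3 -c "
from h import *
state()"
```

```text
clock: 5.4
ee_pos: [0.6583, 0.1785, 0.0445]
ee_rot: [2.425, 1.996, 0.001]
force: [0.3, 0.4, -1.5]
width: 0.344
t5.40 p [658.3 178.5  44.5] jawyaw -11.08 tiltz [0.001 0.   ] F [ 0.3  0.4 -1.5] w 29.4mm q [-0.53  0.83  0.31  1.56 -0.32  0.79 -0.29]
```

```bash
python3 -m crank '[[[0,0,0],[0.0005,0,0.001],0.02],[[0,0,0],[0.001,0,0.0015],0.02],[[0,0,0],[0.0015,0,0.0015],0.02],[[0,0,0],[0.002,0,0.0015],0.02],[[0,0,0],[0.0025,0,0.0015],0.02],[[0,0,0],[0.003,0,0.0015],0.02],[[0,0,0],[0.003,0,0.0015],0.02],[[0,0,0],[0.003,0,0.0015],0.02],[[0,0,0],[0.003,0,0.0015],0.02],[[0,0,0],[0.003,0,0.0015],0.02]]'
python3 - <<'E'
from h import *
state()
for n,b in(("top",(215,105,335,195)),("scene",(280,190,400,320))):
    im=env.camera(n); cv2.imwrite(f"pics/{n}4.png",np.minimum(255,crop(im,b,5).astype(int)*2).astype(np.uint8))
E
```

```text
clock: 6.23
ee_pos: [0.6585, 0.1813, 0.0425]
ee_rot: [2.425, 1.997, 0.0]
force: [0.4, -0.5, -2.2]
width: 0.338
t6.23 p [658.5 181.3  42.5] jawyaw -11.08 tiltz [ 0. -0.] F [ 0.4 -0.5 -2.2] w 28.9mm q [-0.53  0.84  0.31  1.56 -0.32  0.79 -0.29]
```

View pics/scene4.png

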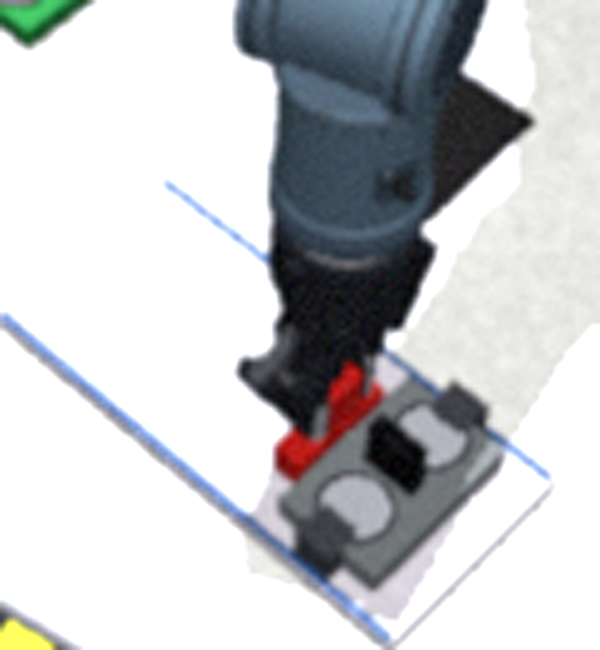

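Very close, not yet touching. Push on in 0.3 mm steps.

```bash
python3 -m crank '[[[0,0,0],[0.0002,0,0],0.02],[[0,0,0],[0.0004,0,0],0.02],[[0,0,0],[0.0006,0,0],0.02],[[0,0,0],[0.0008,0,0],0.02],[[0,0,0],[0.001,0,0],0.02],[[0,0,0],[0.0012,0,0],0.02],[[0,0,0],[0.0014,0,0],0.02],[[0,0,0],[0.0016,0,0],0.02],[[0,0,0],[0.0016,0,0],0.02],[[0,0,0],[0.0016,0,0],0.02]]'
python3 -c "
from h import *
state()"
```

```text
clock: 7.17
ee_pos: [0.6587, 0.1828, 0.0425]
ee_rot: [2.425, 1.996, -0.0]
force: [-0.6, 0.1, -2.6]
width: 0.337
t7.17 p [658.7 182.8  42.5] jawyaw -11.08 tiltz [-0. -0.] F [-0.6  0.1 -2.6] w 28.8mm q [-0.54  0.84  0.31  1.56 -0.32  0.8  -0.29]
```

```bash
python3 -m crank '[[[0,0,0],[0.0003,0,0],0.02],[[0,0,0],[0.0006,0,0],0.02],[[0,0,0],[0.0009,0,0],0.02],[[0,0,0],[0.0012,0,0],0.02],[[0,0,0],[0.0015,0,0],0.02],[[0,0,0],[0.0018,0,0],0.02],[[0,0,0],[0.002,0,0],0.02],[[0,0,0],[0.002,0,0],0.02],[[0,0,0],[0.002,0,0],0.02],[[0,0,0],[0.002,0,0],0.02]]'
python3 -c "
from h import *
state()"
```

```text
clock: 8.0
ee_pos: [0.6587, 0.183, 0.0424]
ee_rot: [2.425, 1.995, -0.004]
force: [-2.1, -5.9, 1.8]
width: 0.342
t8.00 p [658.7 183.   42.4] jawyaw -11.12 tiltz [-0.001 -0.002] F [-2.1 -5.9  1.8] w 29.2mm q [-0.54  0.84  0.31  1.55 -0.32  0.8  -0.29]
```

```bash
python3 -m crank '[[[0,0,0],[-0.0008,0,0],0.02],[[0,0,0],[-0.0016,0,0],0.02],[[0,0,0],[-0.0016,0,0.0006],0.02],[[0,0,0],[-0.0016,0,0.0006],0.02],[[0,0,0],[-0.0016,0,0.0006],0.07],[[0,0,0],[-0.0016,0,0.0006],0.07],[[0,0,0],[-0.0016,0,0.0006],0.07],[[0,0,0],[-0.0016,0,0.0006],0.07],[[0,0,0],[-0.0016,0,0.0006],0.07],[[0,0,0],[-0.0016,0,-0.001],0.07]]'
python3 -c "
from h import *
to(629,-281.9,170,-11.7)"
```

```text
clock: 8.83
ee_pos: [0.6587, 0.1837, 0.0433]
ee_rot: [-2.425, -1.997, 0.0]
force: [0.5, 0.1, 0.1]
width: 0.821
t8.83 p [658.7 183.7  43.3] jawyaw -11.06 tiltz [-0.  0.] F [0.5 0.1 0.1] w 70.2mm q [-0.54  0.84  0.31  1.56 -0.32  0.8  -0.29]
turn(5deg) [-0.003 -0.002  0.127] shift m [-0.4626  0.0602 -0.1268]
```

```bash
python3 -m crank '[[[0,0,0],[0,0,-0.015],0.085],[[0,0,0],[0,0,-0.05],0.085],[[0,0,0],[0,0,-0.085],0.085],[[0,0,0],[-0.02,0.003,-0.1],0.085],[[0,0,0],[-0.055,0.007,-0.105],0.085],[[0,0,0],[-0.095,0.012,-0.105],0.085],[[0,0,0],[-0.135,0.018,-0.105],0.085],[[0,0,0],[-0.175,0.023,-0.105],0.085],[[0,0,0.05],[-0.205,0.027,-0.105],0.085],[[0,0,0.1],[-0.22,0.029,-0.105],0.085]]'
python3 - <<'E'
from h import *
to(629,-281.9,110,-11.7)
for n,b in(("top",(215,105,335,195)),("scene",(280,190,400,320))):
    im=env.camera(n); cv2.imwrite(f"pics/{n}5.png",im); cv2.imwrite(f"pics/{n}5z.png",np.minimum(255,crop(im,b,5).astype(int)*2).astype(np.uint8))
E
```

```text
clock: 9.67
ee_pos: [0.6446, -0.0447, 0.1503]
ee_rot: [2.438, 1.976, -0.001]
force: [0.3, -0.9, 0.4]
width: 0.993
t9.67 p [644.6 -44.7 150.3] jawyaw -11.95 tiltz [ 0.002 -0.003] F [ 0.3 -0.9  0.4] w 84.8mm q [-0.25  0.64  0.37  1.63 -0.27  0.92  0.01]
turn(5deg) [ 0.024  0.03  -0.051] shift m [-0.2352  0.0338  0.041 ]
```

View pics/scene5z.png

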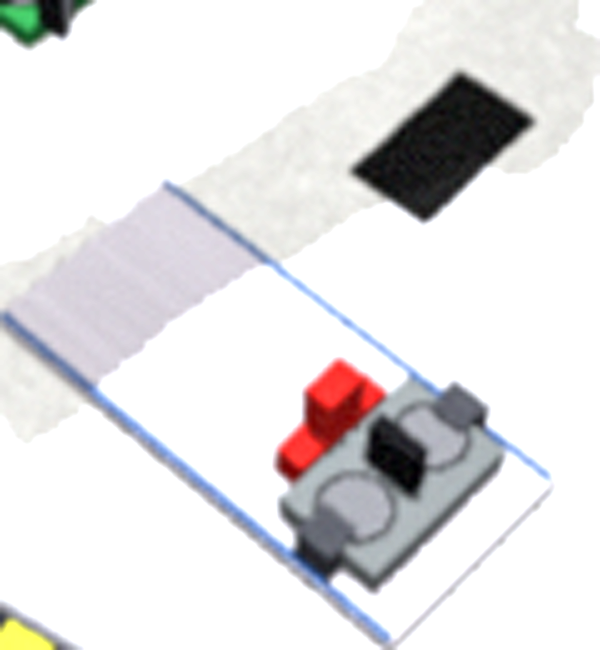

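View pics/top5z.png

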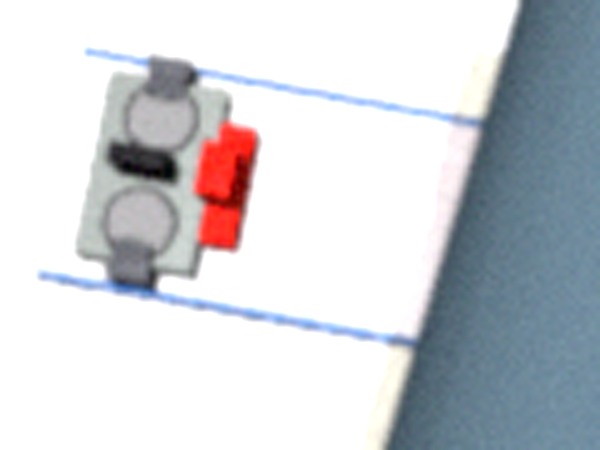

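```bash
python3 -m crank '[[[0,0,0],[-0.02,0.003,0.003],0.085],[[0,0,0],[-0.05,0.007,0.008],0.085],[[0,0,0],[-0.085,0.012,0.014],0.085],[[0,0,0],[-0.12,0.017,0.02],0.085],[[0,0,0],[-0.155,0.022,0.026],0.085],[[0,0,0],[-0.19,0.027,0.032],0.085],[[0,0,0],[-0.216,0.031,0.038],0.085],[[0,0,0],[-0.23,0.033,0.041],0.085],[[0,0,0],[-0.2352,0.0338,0.041],0.085],[[0,0,0],[-0.2352,0.0338,0.041],0.085]]'
python3 - <<'E'
from h import *
to(629,-281.9,27,-11.7)
for n,b in(("scene",(180,130,280,230)),):
    im=env.camera(n); cv2.imwrite(f"pics/{n}6.png",np.minimum(255,crop(im,b,5).astype(int)*2).astype(np.uint8))
E
```

```text
clock: 10.6
ee_pos: [0.6316, -0.2744, 0.1077]
ee_rot: [-2.434, -1.986, -0.001]
force: [-0.6, 0.3, -0.6]
width: 0.993
t10.60 p [ 631.6 -274.4  107.7] jawyaw -11.56 tiltz [0.    0.001] F [-0.6  0.3 -0.6] w 84.8mm q [ 0.12  0.76  0.35  1.53 -0.3   0.91  0.37]
turn(5deg) [ 0.002 -0.01   0.028] shift m [-0.0079 -0.001   0.0806]
```

View pics/scene6.png

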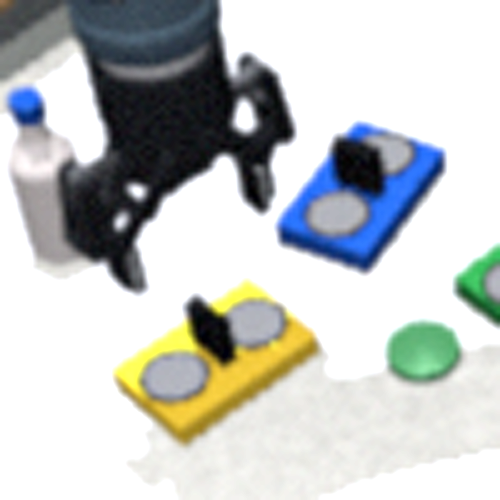

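```bash
python3 -m crank '[[[0,0,0],[-0.006,-0.001,0.005],0.085],[[0,0,0],[-0.0079,-0.001,0.018],0.085],[[0,0,0],[-0.0079,-0.001,0.038],0.085],[[0,0,0],[-0.0079,-0.001,0.057],0.085],[[0,0,0],[-0.0079,-0.001,0.072],0.085],[[0,0,0],[-0.0079,-0.001,0.079],0.085],[[0,0,0],[-0.0079,-0.001,0.0805],0.07],[[0,0,0],[-0.0079,-0.001,0.0805],0.03],[[0,0,0],[-0.0079,-0.001,0.0805],0.03],[[0,0,0],[-0.0079,-0.001,0.0805],0.03]]'
python3 - <<'E'
from h import *
to(629,-281.9,27,-11.7)
for n,b in(("scene",(180,130,280,230)),):
    im=env.camera(n); cv2.imwrite(f"pics/{n}7.png",np.minimum(255,crop(im,b,5).astype(int)*2).astype(np.uint8))
E
```

```text
clock: 11.48
ee_pos: [0.6292, -0.2833, 0.0282]
ee_rot: [2.433, 1.985, 0.001]
force: [-0.2, -1.0, -0.5]
width: 0.448
t11.48 p [ 629.2 -283.3   28.2] jawyaw -11.58 tiltz [ 0.002 -0.001] F [-0.2 -1.  -0.5] w 38.3mm q [ 0.16  0.87  0.31  1.54 -0.34  0.78  0.4 ]
turn(5deg) [0.023 0.005 0.025] shift m [ 0.0013 -0.0005  0.0012]
```

View pics/scene7.png

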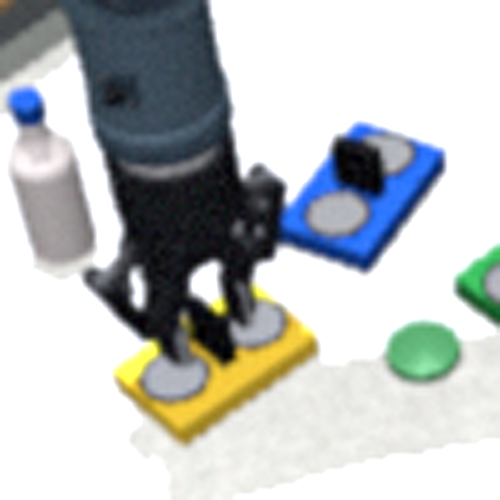

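```bash
python3 -m crank '[[[0,0,0],[0.001,0,0],0.02],[[0,0,0],[0.001,0,0],0.01],[[0,0,0],[0.001,0,0],0],[[0,0,0],[0.001,0,0],0],[[0,0,0],[0.001,0,0],0],[[0,0,0],[0.001,0,0],0],[[0,0,0],[0.001,0,0],0],[[0,0,0],[0.001,0,0],0],[[0,0,0],[0.001,0,0],0],[[0,0,0],[0.001,0,0],0]]'
python3 - <<'E'
from h import *
to(629,-281.9,27,-11.7)
for n,b in(("scene",(180,130,280,230)),):
    im=env.camera(n); cv2.imwrite(f"pics/{n}8.png",np.minimum(255,crop(im,b,5).astype(int)*2).astype(np.uint8))
E
```

```text
clock: 12.37
ee_pos: [0.6288, -0.2818, 0.0278]
ee_rot: [2.434, 1.986, 0.001]
force: [-1.8, 1.0, 5.8]
width: 0.127
t12.37 p [ 628.8 -281.8   27.8] jawyaw -11.57 tiltz [0.001 0.   ] F [-1.8  1.   5.8] w 10.9mm q [ 0.16  0.87  0.31  1.54 -0.34  0.78  0.4 ]
turn(5deg) [ 0.006 -0.004  0.025] shift m [-0.0001  0.0002  0.0008]
```

View pics/scene8.png

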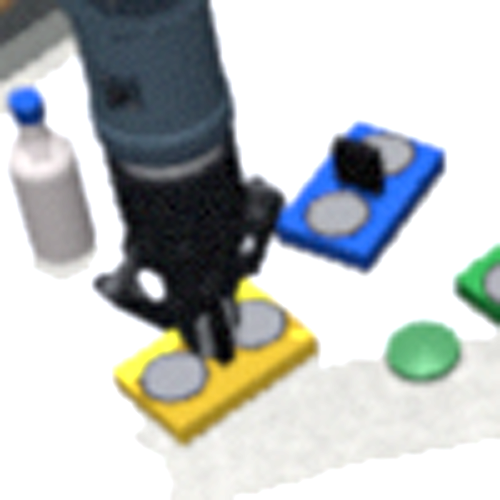

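```bash
python3 -m crank '[[[0,0,0],[0,0,0],0],[[0,0,0],[0,0,-0.004],0],[[0,0,0],[0,0,-0.012],0],[[0,0,0],[0,0,-0.024],0],[[0,0,0],[0,0,-0.038],0],[[0,0,0],[0,0,-0.052],0],[[0,0,0],[0,0,-0.064],0],[[0,0,0],[0,0,-0.07],0],[[0,0,0],[0,0,-0.07],0],[[0,0,0],[0,0,-0.07],0]]'
python3 - <<'E'
from h import *
p=rail(0,-97); print(p)
to(*p,100,RY)
E
```

```text
clock: 13.25
ee_pos: [0.6287, -0.2818, 0.0974]
ee_rot: [2.434, 1.986, 0.001]
force: [-0.8, -0.6, -6.7]
width: 0.127
[649.40844127 131.79835115]
t13.25 p [ 628.7 -281.8   97.4] jawyaw -11.57 tiltz [ 0.001 -0.   ] F [-0.8 -0.6 -6.7] w 10.9mm q [ 0.14  0.78  0.34  1.53 -0.31  0.89  0.38]
turn(5deg) [ 0.007 -0.    -0.105] shift m [ 0.4094 -0.0627 -0.0026]
```

```bash
python3 -m crank '[[[0,0,0],[0.008,-0.001,-0.002],0],[[0,0,0],[0.025,-0.004,-0.006],0],[[0,0,0],[0.052,-0.008,-0.01],0],[[0,0,0],[0.085,-0.013,-0.01],0],[[0,0,0],[0.12,-0.018,-0.01],0],[[0,0,0],[0.155,-0.024,-0.01],0],[[0,0,-0.05],[0.19,-0.029,-0.01],0],[[0,0,-0.1],[0.225,-0.034,-0.01],0],[[0,0,-0.1],[0.26,-0.04,-0.01],0],[[0,0,-0.1],[0.29,-0.044,-0.01],0]]'
python3 - <<'E'
from h import *
p=rail(0,-100); print(p)
to(*p,105,RY)
E
```

```text
clock: 14.08
ee_pos: [0.6426, 0.0152, 0.1061]
ee_rot: [-2.422, -1.998, 0.001]
force: [0.4, 0.4, -4.8]
width: 0.128
[648.83344461 128.85397026]
t14.08 p [642.6  15.2 106.1] jawyaw -10.96 tiltz [-0.002  0.002] F [ 0.4  0.4 -4.8] w 10.9mm q [-0.33  0.7   0.35  1.66 -0.3   0.84 -0.05]
turn(5deg) [-0.025 -0.013  0.019] shift m [ 0.1127 -0.0154  0.0013]
```

```bash
python3 -m crank '[[[0,0,0],[0.024,-0.003,0],0],[[0,0,0],[0.046,-0.006,0],0],[[0,0,0],[0.066,-0.009,0],0],[[0,0,0],[0.083,-0.011,0],0],[[0,0,0],[0.096,-0.013,0],0],[[0,0,0],[0.104,-0.0145,0],0],[[0,0,0],[0.108,-0.0154,0.001],0],[[0,0,0],[0.108,-0.0154,0.001],0],[[0,0,0],[0.108,-0.0154,0.001],0],[[0,0,0],[0.108,-0.0154,0.001],0]]'
python3 - <<'E'
from h import *
p=rail(0,-97); print(p)
to(*p,43,RY)
for n,b in(("top",(215,105,335,195)),("scene",(260,170,390,320))):
    im=env.camera(n); cv2.imwrite(f"pics/{n}9.png",np.minimum(255,crop(im,b,4).astype(int)*2).astype(np.uint8))
E
```

```text
clock: 14.92
ee_pos: [0.6493, 0.118, 0.106]
ee_rot: [2.427, 1.994, -0.001]
force: [-0.6, -0.1, -5.9]
width: 0.126
[649.40844127 131.79835115]
t14.92 p [649.3 118.  106. ] jawyaw -11.19 tiltz [-0.    -0.001] F [-0.6 -0.1 -5.9] w 10.8mm q [-0.48  0.72  0.35  1.61 -0.3   0.86 -0.21]
turn(5deg) [ 0.002  0.014 -0.029] shift m [ 0.0136 -0.0026  0.063 ]
```

View pics/scene9.png

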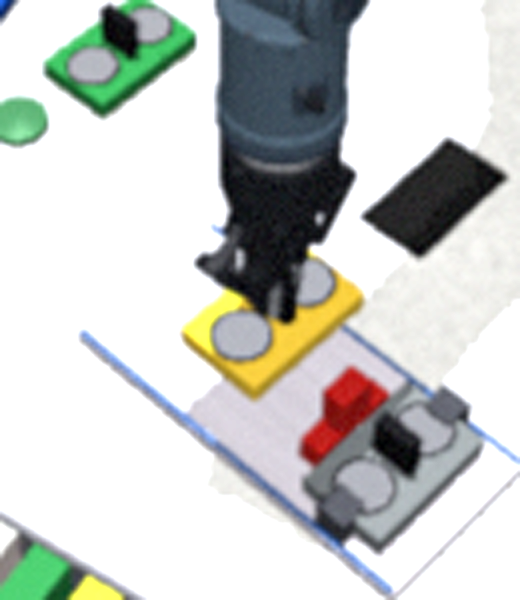

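```bash
python3 -m crank '[[[0,0,0],[0.003,-0.001,0.006],0],[[0,0,0],[0.006,-0.002,0.018],0],[[0,0,0],[0.009,-0.0026,0.032],0],[[0,0,0],[0.009,-0.0026,0.044],0],[[0,0,0],[0.009,-0.0026,0.053],0],[[0,0,0],[0.009,-0.0026,0.059],0],[[0,0,0],[0.009,-0.0026,0.062],0],[[0,0,0],[0.009,-0.0026,0.063],0],[[0,0,0],[0.009,-0.0026,0.063],0],[[0,0,0],[0.009,-0.0026,0.063],0]]'
python3 - <<'E'
from h import *
p=rail(0,-90); print(p)
to(*p,40.5,RY)
for n,b in(("top",(215,105,335,195)),("scene",(260,170,390,320))):
    im=env.camera(n); cv2.imwrite(f"pics/{n}10.png",np.minimum(255,crop(im,b,5).astype(int)*2).astype(np.uint8))
E
```

```text
clock: 15.85
ee_pos: [0.6491, 0.1293, 0.0436]
ee_rot: [2.425, 1.996, 0.002]
force: [-0.3, 0.3, -5.1]
width: 0.13
[650.75010015 138.66857323]
t15.85 p [649.1 129.3  43.6] jawyaw -11.09 tiltz [0.001 0.   ] F [-0.3  0.3 -5.1] w 11.1mm q [-0.48  0.81  0.32  1.62 -0.33  0.76 -0.2 ]
turn(5deg) [ 0.013 -0.004 -0.008] shift m [ 0.0095 -0.0002  0.0031]
```

View pics/top10.png

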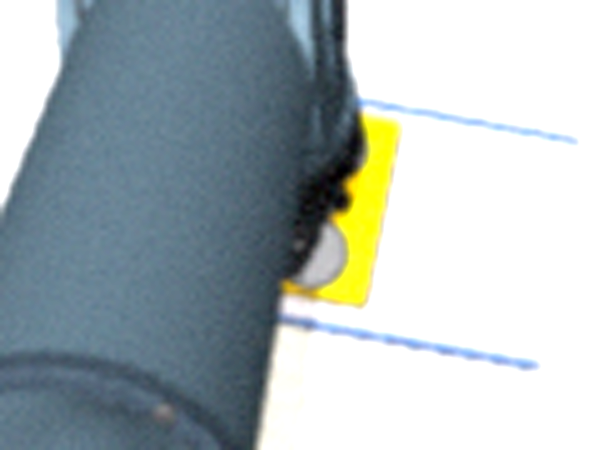

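View pics/scene10.png

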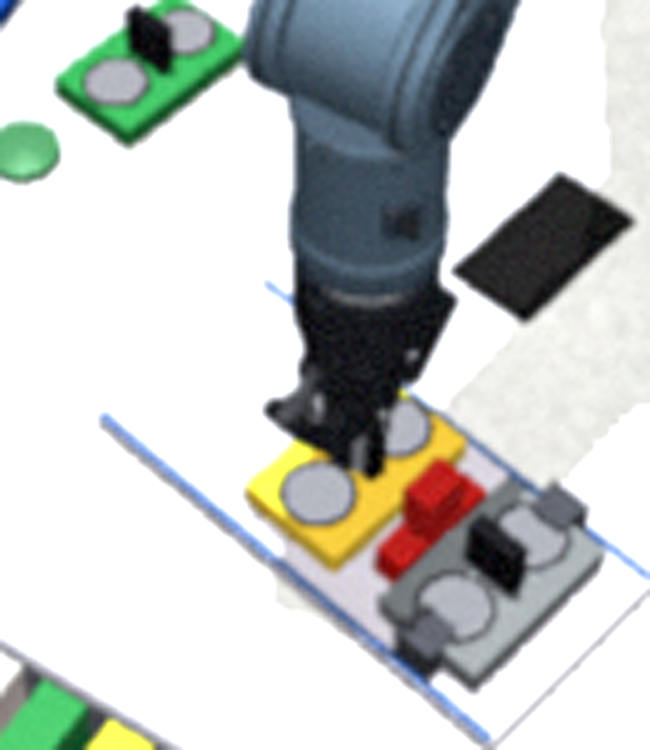

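```bash
python3 - <<'E'
from h import *
w=ray("top",np.array([[223,165],[180,372]])/10-.5+[225,112],.033)*1000; print(w.mean(0),w,np.linalg.norm(w[0]-w[1]))
w2=ray("scene",np.array([[685,528],[624,585]])/4-.5+[195,145],.033)*1000; print(w2.mean(0),np.linalg.norm(w2[0]-w2[1]))
a=np.radians(RY);R=np.array([[np.cos(a),np.sin(a)],[-np.sin(a),np.cos(a)]])
print(R@(w.mean(0)-L),R@(w2.mean(0)-L))
E
python3 -m crank '[[[0,0,0],[0.001,0,0],0],[[0,0,0],[0.002,0,0.001],0],[[0,0,0],[0.003,0,0.002],0],[[0,0,0],[0.004,0,0.0025],0],[[0,0,0],[0.005,0,0.0025],0],[[0,0,0],[0.006,0,0.0025],0],[[0,0,0],[0.0065,0,0.0025],0],[[0,0,0],[0.007,0,0.0025],0],[[0,0,0],[0.007,0,0.0025],0],[[0,0,0],[0.007,0,0.0025],0]]'
python3 - <<'E'
from h import *
p=rail(0,-90); print(p)
to(*p,40.5,RY)
E
```

```text
[668.86088537 227.02736164] [[698.93430557 221.09900936]
 [638.78746517 232.95571392]] 61.304354269538756
[667.6214696  227.42323469] 62.155803535808275
[0.83968053 0.19185644] [-0.45263207  0.34283681]
clock: 16.78
ee_pos: [0.6498, 0.1362, 0.0405]
ee_rot: [2.425, 1.997, 0.0]
force: [0.4, -0.1, -5.0]
width: 0.128
[650.75010015 138.66857323]
t16.78 p [649.8 136.2  40.5] jawyaw -11.08 tiltz [ 0. -0.] F [ 0.4 -0.1 -5. ] w 10.9mm q [-0.49  0.82  0.32  1.62 -0.34  0.76 -0.21]
turn(5deg) [ 0.001  0.    -0.005] shift m [0.0026 0.0004 0.    ]
```

```bash
python3 -m crank '[[[0,0,0],[0.0003,0,0],0],[[0,0,0],[0.0006,0,0],0],[[0,0,0],[0.0009,0,0],0],[[0,0,0],[0.0012,0,0],0],[[0,0,0],[0.0015,0,0],0],[[0,0,0],[0.0018,0,0],0],[[0,0,0],[0.002,0,0],0],[[0,0,0],[0.002,0,0],0],[[0,0,0],[0.002,0,0],0],[[0,0,0],[0.002,0,0],0]]'
python3 - <<'E'
from h import *
p=rail(0,-90)
to(*p,40.5,RY)
im=env.camera("scene"); cv2.imwrite("pics/s11.png",np.minimum(255,crop(im,(290,230,390,320),6).astype(int)*2).astype(np.uint8))
E
```

```text
clock: 17.62
ee_pos: [0.6502, 0.1381, 0.0405]
ee_rot: [2.426, 1.997, -0.0]
force: [0.0, 0.7, -5.6]
width: 0.127
t17.62 p [650.2 138.1  40.5] jawyaw -11.08 tiltz [-0. -0.] F [ 0.   0.7 -5.6] w 10.8mm q [-0.49  0.82  0.32  1.61 -0.34  0.76 -0.21]
turn(5deg) [-0.     0.001 -0.006] shift m [ 0.0006  0.0005 -0.    ]
```

View pics/s11.png

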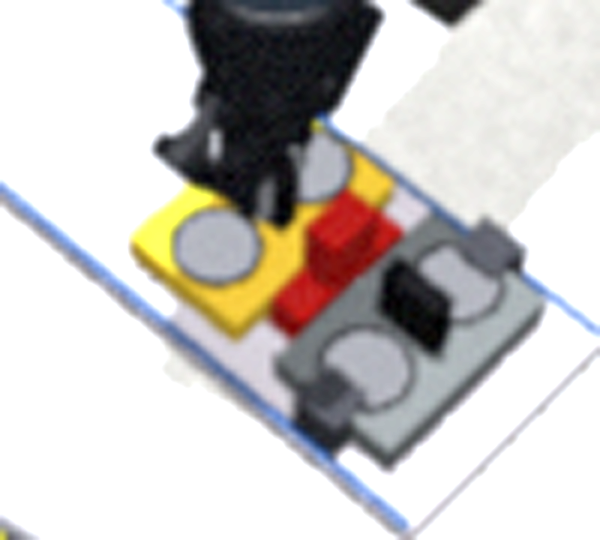

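```bash
python3 -m crank '[[[0,0,0],[0.0003,0,0],0],[[0,0,0],[0.0006,0,0],0],[[0,0,0],[0.0009,0,0],0],[[0,0,0],[0.0012,0,0],0],[[0,0,0],[0.0015,0,0],0],[[0,0,0],[0.0015,0,0],0],[[0,0,0],[0.0015,0,0],0],[[0,0,0],[0.0015,0,0],0],[[0,0,0],[0.0015,0,0],0],[[0,0,0],[0.0015,0,0],0]]'
python3 - <<'E'
from h import *
p=rail(0,-90)
to(*p,40.5,RY)
E
```

```text
clock: 18.5
ee_pos: [0.6505, 0.1396, 0.0405]
ee_rot: [2.425, 1.997, -0.0]
force: [-0.5, -0.4, -4.4]
width: 0.131
t18.50 p [650.5 139.6  40.5] jawyaw -11.08 tiltz [-0. -0.] F [-0.5 -0.4 -4.4] w 11.2mm q [-0.49  0.82  0.32  1.61 -0.34  0.77 -0.22]
turn(5deg) [ 0.     0.001 -0.005] shift m [-0.0008  0.0004  0.    ]
```

```bash
python3 -m crank '[[[0,0,0],[0.0002,0,0],0],[[0,0,0],[0.0004,0,0],0],[[0,0,0],[0.0006,0,0],0],[[0,0,0],[0.0008,0,0],0],[[0,0,0],[0.001,0,0],0],[[0,0,0],[0.0012,0,0],0],[[0,0,0],[0.0012,0,0],0],[[0,0,0],[0.0012,0,0],0],[[0,0,0],[0.0012,0,0],0],[[0,0,0],[0.0012,0,0],0]]'
python3 - <<'E'
from h import *
p=rail(0,-90)
to(*p,40.5,RY)
im=env.camera("scene"); cv2.imwrite("pics/s12.png",np.minimum(255,crop(im,(290,230,390,320),6).astype(int)*2).astype(np.uint8))
E
```

```text
clock: 19.33
ee_pos: [0.6505, 0.1396, 0.0405]
ee_rot: [2.426, 1.995, -0.002]
force: [-2.1, -5.0, -2.1]
width: 0.127
t19.33 p [650.5 139.6  40.5] jawyaw -11.12 tiltz [-0.001 -0.001] F [-2.1 -5.  -2.1] w 10.8mm q [-0.49  0.82  0.32  1.61 -0.34  0.77 -0.22]
turn(5deg) [-0.003  0.015 -0.014] shift m [-0.0009  0.0004  0.    ]
```

View pics/s12.png

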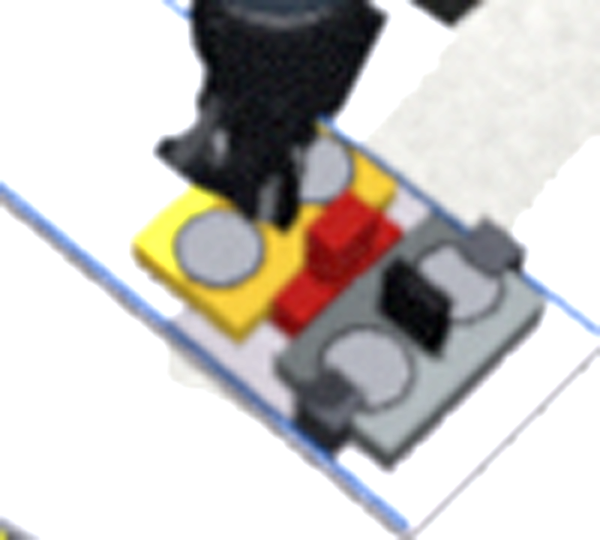

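```bash
python3 -m crank '[[[0,0,0],[-0.0008,0,0],0],[[0,0,0],[-0.0014,0,0.0003],0],[[0,0,0],[-0.0014,0,0.0008],0],[[0,0,0],[-0.0014,0,0.001],0],[[0,0,0],[-0.0014,0,0.001],0],[[0,0,0],[-0.0014,0,0.001],0],[[0,0,0],[-0.0014,0,0.001],0],[[0,0,0],[-0.0014,0,0.001],0],[[0,0,0],[-0.0014,0,0.001],0.05],[[0,0,0],[-0.0014,0,0.001],0.05]]'
python3 -c "
from h import *
state()"
python3 -m crank '[[[0,0,0],[0,0,0],0.05],[[0,0,0],[0,0,0],0.05],[[0,0,0],[0,0,0],0.05],[[0,0,0],[0,0,0],0.05],[[0,0,0],[0,0,-0.01],0.07],[[0,0,0],[0,0,-0.03],0.085],[[0,0,0],[0,0,-0.055],0.085],[[0,0,0],[-0.04,-0.015,-0.08],0.085],[[0,0,0],[-0.08,-0.03,-0.1],0.085],[[0,0,0],[-0.12,-0.045,-0.11],0.085]]'
python3 - <<'E'
from h import *
state()
for n,b in(("top",(215,105,335,195)),("scene",(290,230,390,320))):
    im=env.camera(n); cv2.imwrite(f"pics/{n}13f.png",im);cv2.imwrite(f"pics/{n}13.png",np.minimum(255,crop(im,b,6).astype(int)*2).astype(np.uint8))
E
```

```text
clock: 20.22
ee_pos: [0.6513, 0.1407, 0.0399]
ee_rot: [2.425, 1.997, 0.004]
force: [-0.9, -0.1, -0.1]
width: 0.403
t20.22 p [651.3 140.7  39.9] jawyaw -11.04 tiltz [0.002 0.001] F [-0.9 -0.1 -0.1] w 34.5mm q [-0.49  0.82  0.32  1.61 -0.34  0.76 -0.22]
clock: 21.05
ee_pos: [0.5917, 0.0426, 0.148]
ee_rot: [2.422, 1.998, 0.006]
force: [1.5, -0.4, 0.6]
width: 0.995
t21.05 p [591.7  42.6 148. ] jawyaw -10.97 tiltz [0.004 0.001] F [ 1.5 -0.4  0.6] w 85.0mm q [-0.43  0.56  0.38  1.78 -0.27  0.84 -0.11]
```

View pics/top13.png

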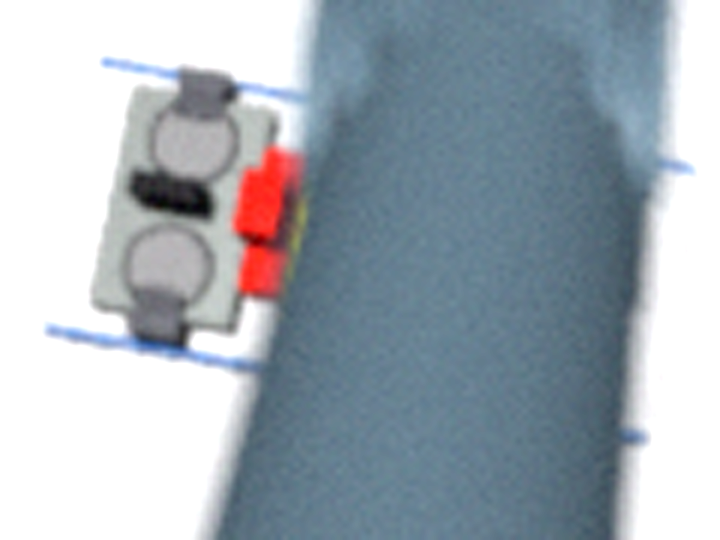

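View pics/scene13.png

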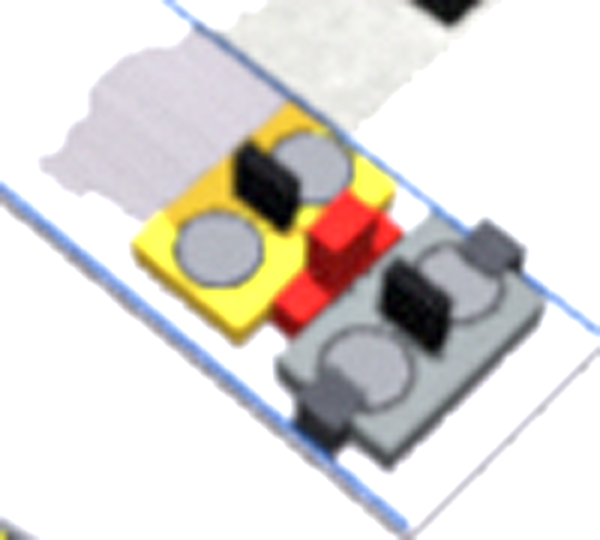

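```bash
python3 - <<'E'
from h import *
a=np.radians(RY);R=np.array([[np.cos(a),np.sin(a)],[-np.sin(a),np.cos(a)]])
def f(q):
    w=ray("scene",(np.array(q)+.5)/6-.5+[290,230],.033)*1000; print((R@(w-L).T).T.round(1).tolist(),(R@(w.mean(0)-L)).round(1), np.degrees(np.arctan2(*(w[1]-w[0])[::-1]))); return w.mean(0)
y=f([[220,247],[313,164]]); g=f([[368,368],[459,282]])
print(np.linalg.norm(y-g))
# auto: circle well fit by grey mask on yellow
im=cv2.imread("pics/scene13f.png"); z=crop(im,(290,230,390,320),6)
g8=cv2.medianBlur(cv2.cvtColor(z,cv2.COLOR_BGR2GRAY),5)
hs=cv2.cvtColor(z,cv2.COLOR_BGR2HSV); ym=((hs[...,0]>20)&(hs[...,0]<35)&(hs[...,1]>90)).astype(np.uint8)
print("yellow rect top",rect("scene",im,(290,230,356,290),"y",.032,90,90))
E
```

```text
[[30.1, -89.3], [-33.5, -89.5]] [ -1.7 -89.4] 169.21875663760053
[[30.2, 1.3], [-32.0, 1.3]] [-0.9  1.3] 168.9330583758627
90.72548190401352
yellow rect top [670.7 137.3  76.5  71.9 -10.6]
```

```bash
python3 - <<'E'
from h import *
p=rail(0,-45.2); print(p)
to(*p,110,RY)
E
```

```text
[659.33671696 182.63799456]
t21.15 p [589.5  34.8 148.4] jawyaw -11.63 tiltz [ 0.002 -0.003] F [ 0.4 -0.1  1.1] w 84.9mm q [-0.42  0.56  0.39  1.79 -0.27  0.84 -0.11]
turn(5deg) [ 0.028  0.03  -0.115] shift m [0.159  0.0386 0.0381]
```

```bash
python3 -m crank '[[[0,0,0],[0.01,0.002,0.002],0.085],[[0,0,0],[0.03,0.008,0.008],0.085],[[0,0,-0.1],[0.058,0.014,0.014],0.085],[[0,0,-0.1],[0.088,0.021,0.02],0.085],[[0,0,-0.1],[0.117,0.028,0.026],0.085],[[0,0,-0.1],[0.14,0.034,0.032],0.085],[[0,0,-0.1],[0.154,0.0375,0.036],0.085],[[0.02,0.03,-0.11],[0.159,0.0386,0.038],0.085],[[0.02,0.03,-0.11],[0.159,0.0386,0.038],0.085],[[0.02,0.03,-0.11],[0.159,0.0386,0.038],0.085]]'
python3 - <<'E'
from h import *
p=rail(0,-45.2); print(p)
to(*p,42.5,RY)
E
```

```text
clock: 21.98
ee_pos: [0.6591, 0.1911, 0.1071]
ee_rot: [-2.414, -2.007, -0.0]
force: [-0.1, 0.1, -0.4]
width: 0.994
[659.33671696 182.63799456]
t21.98 p [659.1 191.1 107.1] jawyaw -10.52 tiltz [-0.002  0.002] F [-0.1  0.1 -0.4] w 84.9mm q [-0.57  0.76  0.35  1.53 -0.31  0.9  -0.3 ]
turn(5deg) [-0.024 -0.021  0.106] shift m [-0.0084  0.0019  0.0645]
```

```bash
python3 -m crank '[[[-0.02,-0.02,0.1],[-0.004,0.001,0.002],0.085],[[-0.02,-0.02,0.1],[-0.0084,0.0019,0.01],0.085],[[-0.02,-0.02,0.1],[-0.0084,0.0019,0.022],0.085],[[-0.02,-0.02,0.1],[-0.0084,0.0019,0.036],0.085],[[-0.02,-0.02,0.1],[-0.0084,0.0019,0.048],0.085],[[-0.02,-0.02,0.1],[-0.0084,0.0019,0.058],0.085],[[-0.02,-0.02,0.1],[-0.0084,0.0019,0.0635],0.085],[[-0.02,-0.02,0.1],[-0.0084,0.0019,0.0645],0.085],[[-0.02,-0.02,0.1],[-0.0084,0.0019,0.0645],0.085],[[-0.02,-0.02,0.1],[-0.0084,0.0019,0.0645],0.085]]'
python3 - <<'E'
from h import *
p=rail(0,-45.2); print(p)
to(*p,42.5,RY)
im=env.camera("scene"); cv2.imwrite("pics/s14.png",np.minimum(255,crop(im,(290,210,390,310),6).astype(int)*2).astype(np.uint8))
E
```

```text
clock: 22.82
ee_pos: [0.6601, 0.1831, 0.0432]
ee_rot: [-2.424, -1.998, -0.002]
force: [-0.0, 0.3, 0.8]
width: 0.999
[659.33671696 182.63799456]
t22.82 p [660.1 183.1  43.2] jawyaw -11.02 tiltz [0.001 0.001] F [-0.   0.3  0.8] w 85.3mm q [-0.54  0.84  0.32  1.55 -0.34  0.8  -0.28]
turn(5deg) [ 0.01  -0.014  0.006] shift m [-0.0006 -0.0007  0.0007]
```

View pics/s14.png

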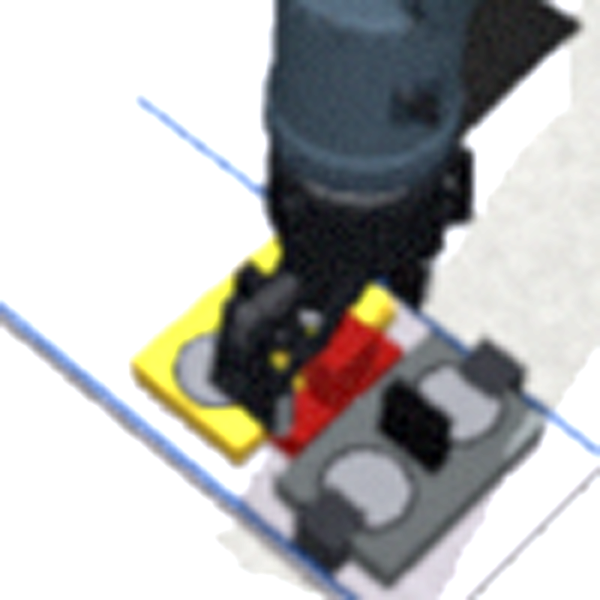

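```bash
python3 -m crank '[[[0,0,0],[-0.0004,-0.0007,0.0005],0.06],[[0,0,0],[-0.0004,-0.0007,0.0005],0.04],[[0,0,0],[-0.0004,-0.0007,0.0005],0.03],[[0,0,0],[-0.0004,-0.0007,0.0005],0.02],[[0,0,0],[-0.0004,-0.0007,0.0005],0.02],[[0,0,0],[-0.0004,-0.0007,0.0005],0.02],[[0,0,0],[-0.0004,-0.0007,0.0005],0.02],[[0,0,0],[-0.0004,-0.0007,0.0005],0.02],[[0,0,0],[-0.0004,-0.0007,0.0005],0.02],[[0,0,0],[-0.0004,-0.0007,0.0005],0.02]]'
python3 -c "
from h import *
state()"
python3 -m crank '[[[0,0,0],[0,0,-0.002],0.02],[[0,0,0],[0,0,-0.006],0.02],[[0,0,0],[0,0,-0.012],0.02],[[0,0,0],[0,0,-0.02],0.02],[[0,0,0],[0,0,-0.03],0.02],[[0,0,0],[0,0,-0.045],0.02],[[0,0,0],[0,0,-0.06],0.02],[[0,0,0],[0,0,-0.075],0.02],[[0,0,0],[0,0,-0.08],0.02],[[0,0,0],[0,0,-0.08],0.02]]'
python3 - <<'E'
from h import *
im=env.camera("scene"); cv2.imwrite("pics/s15.png",np.minimum(255,crop(im,(290,210,390,310),6).astype(int)*2).astype(np.uint8))
p=rail(0,-137.5); print(p)
to(*p,125,RY)
E
```

```text
clock: 23.7
ee_pos: [0.659, 0.1828, 0.0426]
ee_rot: [-2.424, -1.998, -0.001]
force: [-1.7, 0.1, 5.0]
width: 0.343
t23.70 p [659.  182.8  42.6] jawyaw -11.02 tiltz [0.    0.001] F [-1.7  0.1  5. ] w 29.3mm q [-0.54  0.84  0.32  1.56 -0.34  0.8  -0.28]
clock: 24.53
ee_pos: [0.6604, 0.183, 0.125]
ee_rot: [2.424, 1.997, 0.007]
force: [0.7, -0.6, -2.3]
width: 0.34
[641.64598633  92.0492091 ]
t24.58 p [659.4 182.8 123.4] jawyaw -11.03 tiltz [0.002 0.002] F [-0.1 -0.9 -3.8] w 29.0mm q [-0.57  0.74  0.36  1.53 -0.3   0.92 -0.3 ]
turn(5deg) [ 0.019 -0.022  0.005] shift m [-0.0925 -0.0001 -0.0017]
```

View pics/s15.png

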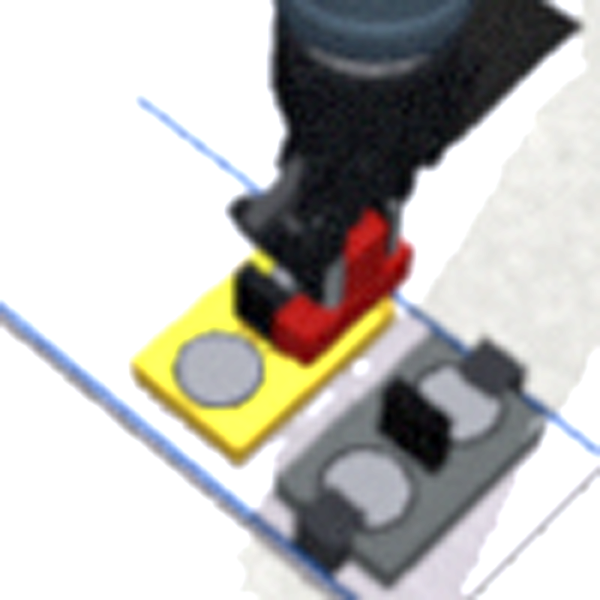

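```bash
python3 -m crank '[[[0,0,0],[-0.008,0,-0.002],0.02],[[0,0,0],[-0.022,0,-0.002],0.02],[[0,0,0],[-0.04,0,-0.002],0.02],[[0,0,0],[-0.058,0,-0.002],0.02],[[0,0,0],[-0.074,0,-0.002],0.02],[[0,0,0],[-0.086,0,-0.002],0.02],[[0,0,0],[-0.0925,0,-0.002],0.02],[[0,0,0],[-0.0945,0,-0.002],0.02],[[0,0,0],[-0.0945,0,-0.002],0.02],[[0,0,0],[-0.0945,0,-0.002],0.02]]'
python3 - <<'E'
from h import *
p=rail(0,-138); print(p)
to(*p,44,RY)
E
```

```text
clock: 25.42
ee_pos: [0.6409, 0.0912, 0.1241]
ee_rot: [-2.422, -1.998, -0.002]
force: [0.6, 0.4, -2.2]
width: 0.339
[641.55015356  91.55847895]
t25.42 p [640.9  91.2 124.1] jawyaw -10.96 tiltz [0.    0.002] F [ 0.6  0.4 -2.2] w 28.9mm q [-0.45  0.68  0.36  1.64 -0.29  0.87 -0.17]
turn(5deg) [-0.001 -0.021  0.018] shift m [0.0003 0.0006 0.0801]
```

```bash
python3 -m crank '[[[0,0,0],[0,0.0005,0.008],0.02],[[0,0,0],[0,0.0005,0.022],0.02],[[0,0,0],[0,0.0005,0.037],0.02],[[0,0,0],[0,0.0005,0.052],0.02],[[0,0,0],[0,0.0005,0.064],0.02],[[0,0,0],[0,0.0005,0.073],0.02],[[0,0,0],[0,0.0005,0.078],0.02],[[0,0,0],[0,0.0005,0.08],0.02],[[0,0,0],[0,0.0005,0.08],0.02],[[0,0,0],[0,0.0005,0.08],0.02]]'
python3 - <<'E'
from h import *
im=env.camera("scene"); cv2.imwrite("pics/s16.png",np.minimum(255,crop(im,(270,210,370,310),6).astype(int)*2).astype(np.uint8))
p=rail(0,-136); print(p)
to(*p,42.6,RY)
E
```

```text
clock: 26.25
ee_pos: [0.6418, 0.0899, 0.0447]
ee_rot: [2.425, 1.998, 0.002]
force: [0.5, -0.3, -2.2]
width: 0.339
[641.93348467  93.52139955]
t26.30 p [641.9  89.9  44.9] jawyaw -11.03 tiltz [0.002 0.001] F [ 0.5  0.4 -1.9] w 29.3mm q [-0.42  0.79  0.32  1.66 -0.33  0.74 -0.14]
turn(5deg) [ 0.015 -0.015  0.003] shift m [ 0.0035 -0.0007  0.0023]
```

View pics/s16.png

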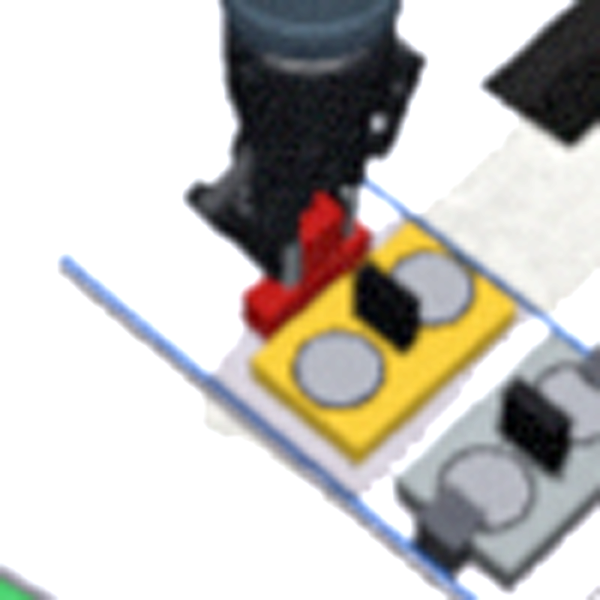

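```bash
python3 -m crank '[[[0,0,0],[0.0005,0,0.0005],0.02],[[0,0,0],[0.001,-0.0005,0.001],0.02],[[0,0,0],[0.0015,-0.0005,0.0015],0.02],[[0,0,0],[0.002,-0.0005,0.0015],0.02],[[0,0,0],[0.0025,-0.0005,0.0015],0.02],[[0,0,0],[0.0027,-0.0005,0.0015],0.02],[[0,0,0],[0.0027,-0.0005,0.0015],0.02],[[0,0,0],[0.0027,-0.0005,0.0015],0.02],[[0,0,0],[0.0027,-0.0005,0.0015],0.02],[[0,0,0],[0.0027,-0.0005,0.0015],0.02]]'
python3 - <<'E'
from h import *
p=rail(0,-136)
to(*p,42.6,RY)
a=np.radians(RY);R=np.array([[np.cos(a),np.sin(a)],[-np.sin(a),np.cos(a)]])
w=ray("scene",(np.array([[339,369],[431,286]])+.5)/6-.5+[270,210],.033)*1000; print((R@(w.mean(0)-L)).round(1))
E
```

```text
clock: 27.13
ee_pos: [0.6413, 0.0926, 0.0427]
ee_rot: [-2.424, -1.997, -0.001]
force: [0.3, -1.1, -2.3]
width: 0.343
t27.13 p [641.3  92.6  42.7] jawyaw -11.03 tiltz [0.    0.001] F [ 0.3 -1.1 -2.3] w 29.3mm q [-0.43  0.79  0.32  1.66 -0.34  0.74 -0.14]
turn(5deg) [ 0.    -0.009  0.004] shift m [0.001  0.0004 0.0001]
[ -0.4 -89.1]
```

```bash
python3 -m crank '[[[0,0,0],[0.0005,0,0],0.02],[[0,0,0],[0.0008,0,0],0.02],[[0,0,0],[0.0008,0,0.0004],0.02],[[0,0,0],[0.0008,0,0.0006],0.02],[[0,0,0],[0.0008,0,0.0006],0.02],[[0,0,0],[0.0008,0,0.0006],0.07],[[0,0,0],[0.0008,0,0.0006],0.07],[[0,0,0],[0.0008,0,0.0006],0.07],[[0,0,0],[0.0008,0,0.0006],0.07],[[0,0,0],[0.0008,0,-0.001],0.07]]'
python3 - <<'E'
from h import *
to(*rail(0,-136),42.6,RY)
to(449,-152.6,150,-9.8)
E
```

```text
clock: 27.97
ee_pos: [0.6413, 0.0934, 0.0433]
ee_rot: [-2.424, -1.997, -0.0]
force: [0.3, -0.2, -0.4]
width: 0.821
t27.97 p [641.3  93.4  43.3] jawyaw -11.02 tiltz [-0.     0.001] F [ 0.3 -0.2 -0.4] w 70.1mm q [-0.43  0.79  0.32  1.66 -0.33  0.74 -0.14]
turn(5deg) [-0.003 -0.007  0.006] shift m [0.0003 0.0006 0.0007]
t27.97 p [641.3  93.4  43.3] jawyaw -11.02 tiltz [-0.     0.001] F [ 0.3 -0.2 -0.4] w 70.1mm q [-0.43  0.79  0.32  1.66 -0.33  0.74 -0.14]
turn(5deg) [-0.003 -0.007 -0.244] shift m [-0.2781 -0.1418 -0.1068]
```

Released at y ≈ −136.2. Now lift and head to green.

```bash
python3 -m crank '[[[0,0,0],[0,0,-0.015],0.085],[[0,0,0],[0,0,-0.05],0.085],[[0,0,0],[-0.015,-0.008,-0.08],0.085],[[0,0,0],[-0.045,-0.023,-0.095],0.085],[[0,0,-0.1],[-0.08,-0.041,-0.105],0.085],[[0,0,-0.1],[-0.115,-0.059,-0.107],0.085],[[0,0,-0.2],[-0.15,-0.077,-0.107],0.085],[[0,0,-0.2],[-0.18,-0.093,-0.107],0.085],[[0,0,-0.2],[-0.2,-0.103,-0.107],0.085],[[0,0,-0.24],[-0.205,-0.105,-0.107],0.085]]'
python3 - <<'E'
from h import *
for n,b in(("top",(235,105,335,195)),("scene",(270,210,370,310))):
    im=env.camera(n); cv2.imwrite(f"pics/{n}17f.png",im);cv2.imwrite(f"pics/{n}17.png",np.minimum(255,crop(im,b,6).astype(int)*2).astype(np.uint8))
to(449,-152.6,110,-9.8)
E
```

```text
clock: 28.8
ee_pos: [0.4964, -0.0919, 0.1517]
ee_rot: [-2.41, -2.016, 0.0]
force: [-0.6, -0.0, -0.2]
width: 0.999
t28.90 p [499.2 -88.9 151.6] jawyaw -9.98 tiltz [0.002 0.001] F [0.2 0.2 0.2] w 85.0mm q [-0.23  0.43  0.4   2.   -0.24  0.76  0.14]
turn(5deg) [ 0.017 -0.015 -0.035] shift m [-0.0715 -0.0384  0.0414]
```

View pics/scene17.png

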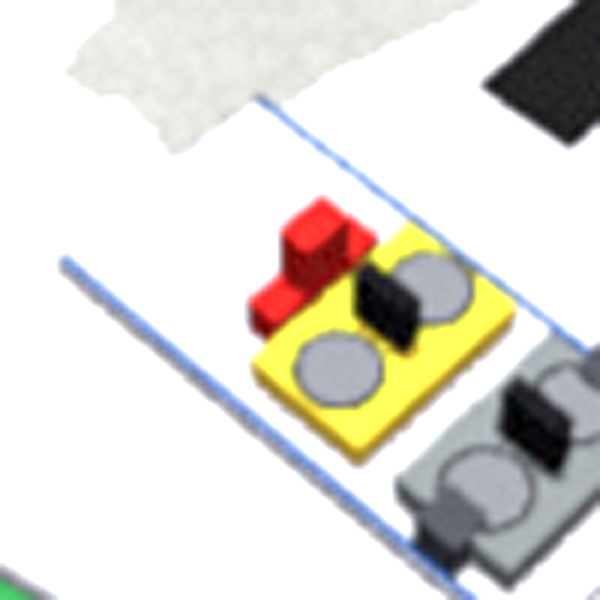

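View pics/top17.png

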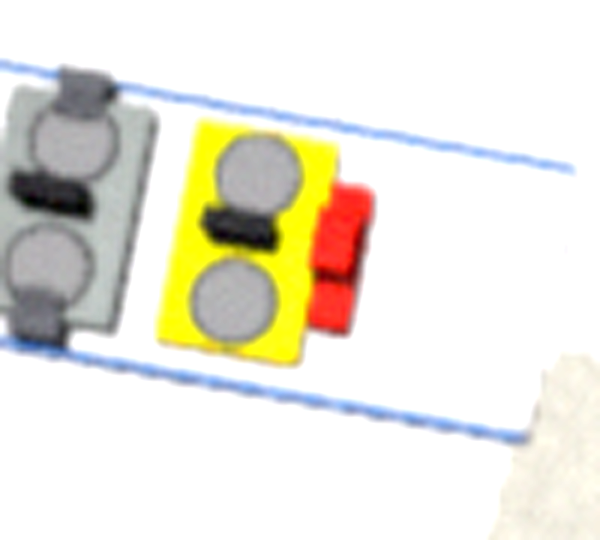

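```bash
python3 - <<'E'
from h import *
a=np.radians(RY);R=np.array([[np.cos(a),np.sin(a)],[-np.sin(a),np.cos(a)]])
for q in ([[259,174],[234,300]],[[73,142],[47,268]]):
    w=ray("top",(np.array(q)+.5)/6-.5+[235,105],.033)*1000; print((R@(w.mean(0)-L)).round(1),np.degrees(np.arctan2(*(w[0]-w[1])[::-1])))
to(449,-152.6,110,-9.8)
E
python3 -m crank '[[[0,0,0],[-0.009,-0.005,0.004],0.085],[[0,0,0],[-0.026,-0.014,0.01],0.085],[[0,0,0],[-0.044,-0.024,0.02],0.085],[[0,0,0],[-0.06,-0.032,0.03],0.085],[[0,0,0],[-0.069,-0.037,0.038],0.085],[[0,0,-0.03],[-0.0715,-0.0384,0.041],0.085],[[0,0,-0.03],[-0.0715,-0.0384,0.041],0.085],[[0,0,-0.03],[-0.0715,-0.0384,0.041],0.085],[[0,0,-0.03],[-0.0715,-0.0384,0.041],0.085],[[0,0,-0.03],[-0.0715,-0.0384,0.041],0.085]]'
python3 - <<'E'
from h import *
to(449,-152.6,28,-9.8)
im=env.camera("scene"); cv2.imwrite("pics/s18.png",np.minimum(255,crop(im,(240,120,340,210),6).astype(int)*2).astype(np.uint8))
E
```

```text
[  0.8 -90.2] -11.032824080181722
[-0.3  0.1] -11.076859191335046
t28.90 p [499.2 -88.9 151.6] jawyaw -9.98 tiltz [0.002 0.001] F [0.2 0.2 0.2] w 85.0mm q [-0.23  0.43  0.4   2.   -0.24  0.76  0.14]
turn(5deg) [ 0.017 -0.015 -0.035] shift m [-0.0715 -0.0384  0.0414]
clock: 29.73
ee_pos: [0.4502, -0.1508, 0.1098]
ee_rot: [2.399, 2.028, 0.003]
force: [-0.5, 0.8, -0.5]
width: 0.994
t29.73 p [ 450.2 -150.8  109.8] jawyaw -9.58 tiltz [0.001 0.001] F [-0.5  0.8 -0.5] w 84.9mm q [-0.08  0.45  0.38  2.1  -0.28  0.63  0.33]
turn(5deg) [ 0.014 -0.014  0.045] shift m [-0.0021 -0.001   0.0818]
```

View pics/s18.png

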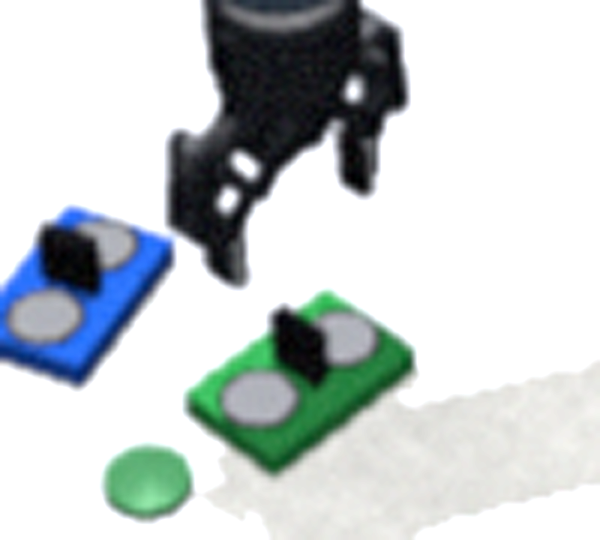

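```bash
python3 -m crank '[[[0,0,0],[-0.002,-0.001,0.006],0.085],[[0,0,0],[-0.002,-0.001,0.02],0.085],[[0,0,0],[-0.002,-0.001,0.04],0.085],[[0,0,0],[-0.002,-0.001,0.058],0.085],[[0,0,0],[-0.002,-0.001,0.073],0.085],[[0,0,0],[-0.002,-0.001,0.08],0.085],[[0,0,0],[-0.002,-0.001,0.082],0.07],[[0,0,0],[-0.002,-0.001,0.082],0.03],[[0,0,0],[-0.002,-0.001,0.082],0.03],[[0,0,0],[-0.002,-0.001,0.082],0.03]]'
python3 - <<'E'
from h import *
to(449,-152.6,28,-9.8)
im=env.camera("scene"); cv2.imwrite("pics/s19.png",np.minimum(255,crop(im,(240,120,340,210),6).astype(int)*2).astype(np.uint8))
E
```

```text
clock: 30.62
ee_pos: [0.4485, -0.1536, 0.0282]
ee_rot: [2.4, 2.026, 0.002]
force: [0.7, 0.1, -0.5]
width: 0.446
t30.62 p [ 448.5 -153.6   28.2] jawyaw -9.67 tiltz [0.002 0.   ] F [ 0.7  0.1 -0.5] w 38.1mm q [ 0.01  0.61  0.28  2.12 -0.37  0.45  0.41]
turn(5deg) [ 0.018 -0.009  0.025] shift m [0.0011 0.0004 0.0002]
```

View pics/s19.png

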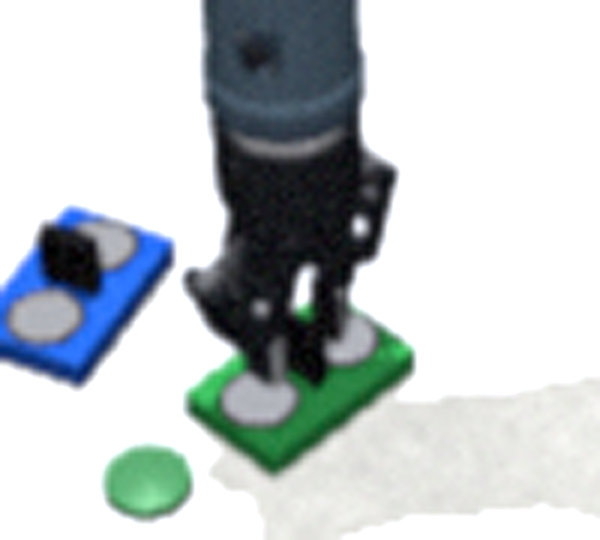

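```bash
python3 -m crank '[[[0,0,0],[0.001,0,0],0.02],[[0,0,0],[0.001,0,0],0.01],[[0,0,0],[0.001,0,0],0],[[0,0,0],[0.001,0,0],0],[[0,0,0],[0.001,0,0],0],[[0,0,0],[0.001,0,0],0],[[0,0,0],[0.001,0,0],0],[[0,0,0],[0.001,0,0],0],[[0,0,0],[0.001,0,0],0],[[0,0,0],[0.001,0,0],0]]'
python3 -c "
from h import *
to(449,-152.6,28,-9.8)"
python3 -m crank '[[[0,0,0],[0,0,0],0],[[0,0,0],[0,0,-0.004],0],[[0,0,0],[0,0,-0.012],0],[[0,0,0],[0,0,-0.026],0],[[0,0,0],[0,0,-0.042],0],[[0,0,0],[0,0,-0.058],0],[[0,0,0],[0,0,-0.072],0],[[0,0,0],[0,0,-0.08],0],[[0,0,0],[0,0,-0.082],0],[[0,0,0],[0,0,-0.082],0]]'
python3 - <<'E'
from h import *
im=env.camera("scene"); cv2.imwrite("pics/s20.png",np.minimum(255,crop(im,(240,120,340,210),6).astype(int)*2).astype(np.uint8))
p=rail(0,-195); print(p)
to(*p,110,RY)
E
```

```text
clock: 31.5
ee_pos: [0.4484, -0.1523, 0.028]
ee_rot: [-2.401, -2.026, -0.003]
force: [-1.4, 1.5, 5.9]
width: 0.132
t31.50 p [ 448.4 -152.3   28. ] jawyaw -9.70 tiltz [0.001 0.001] F [-1.4  1.5  5.9] w 11.3mm q [ 0.01  0.61  0.28  2.12 -0.37  0.45  0.41]
turn(5deg) [ 0.011 -0.015  0.02 ] shift m [-0.0002  0.0006  0.    ]
clock: 32.33
ee_pos: [0.448, -0.1523, 0.1097]
ee_rot: [-2.401, -2.026, -0.002]
force: [-0.1, 0.5, -7.0]
width: 0.129
[630.62521698  35.615242  ]
t32.38 p [ 447.5 -152.2  109.1] jawyaw -9.66 tiltz [-0.     0.001] F [-0.   0.8 -7.2] w 11.0mm q [-0.08  0.45  0.38  2.11 -0.28  0.63  0.33]
turn(5deg) [-0.007 -0.011  0.278] shift m [ 0.2159  0.149  -0.0008]
```

View pics/s20.png

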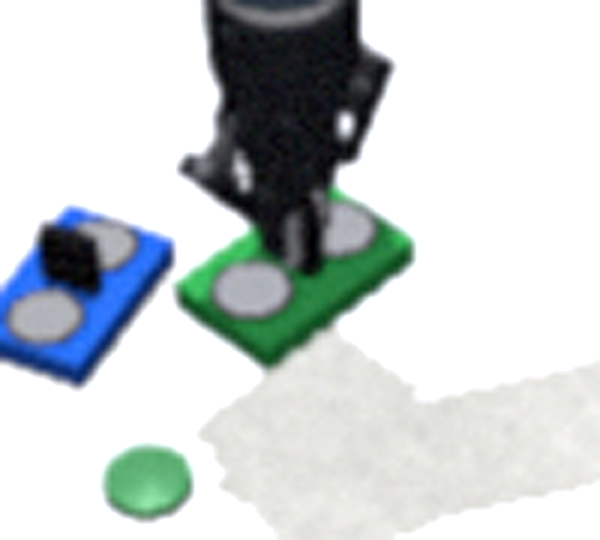

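```bash
python3 -m crank '[[[0,0,0],[0.008,0.006,0],0],[[0,0,0.05],[0.025,0.017,0],0],[[0,0,0.1],[0.05,0.0345,0],0],[[0,0,0.15],[0.079,0.0545,0],0],[[0,0,0.2],[0.108,0.0745,0],0],[[0,0,0.25],[0.137,0.0945,0],0],[[0,0,0.28],[0.165,0.114,0],0],[[0,0,0.28],[0.19,0.131,0],0],[[0,0,0.28],[0.207,0.143,0],0],[[0,0,0.28],[0.2145,0.148,0],0]]'
python3 - <<'E'
from h import *
im=env.camera("scene")
p=rail(0,-193); print(p)
to(*p,110,RY)
E
```

```text
clock: 33.22
ee_pos: [0.6316, 0.0396, 0.108]
ee_rot: [-2.419, -2.001, -0.003]
force: [0.3, 1.0, -6.6]
width: 0.129
[631.00854809  37.5781626 ]
t33.27 p [631.8  39.6 108.1] jawyaw -10.78 tiltz [0.    0.003] F [ 2.3  2.3 -7. ] w 11.1mm q [-0.39  0.68  0.37  1.69 -0.32  0.83 -0.07]
turn(5deg) [-0.003 -0.036  0.055] shift m [-0.0021 -0.0004 -0.0019]
```

```bash
python3 -m crank '[[[0,0,0.05],[0,-0.0004,0.006],0],[[0,0,0.05],[0,-0.0004,0.018],0],[[0,0,0.05],[0,-0.0004,0.032],0],[[0,0,0.05],[0,-0.0004,0.045],0],[[0,0,0.05],[0,-0.0004,0.055],0],[[0,0,0.05],[0,-0.0004,0.061],0],[[0,0,0.05],[0,-0.0004,0.063],0],[[0,0,0.05],[0,-0.0004,0.064],0],[[0,0,0.05],[0,-0.0004,0.064],0],[[0,0,0.05],[0,-0.0004,0.064],0]]'
python3 - <<'E'
from h import *
im=env.camera("scene"); cv2.imwrite("pics/s21.png",np.minimum(255,crop(im,(250,190,350,290),6).astype(int)*2).astype(np.uint8))
p=rail(0,-183); print(p)
to(*p,40.7,RY)
E
```

```text
clock: 34.1
ee_pos: [0.6301, 0.0342, 0.0462]
ee_rot: [2.43, 1.991, 0.003]
force: [0.6, 0.2, -6.5]
width: 0.13
[632.92520363  47.39276557]
t34.15 p [630.1  34.2  46.3] jawyaw -11.33 tiltz [0.001 0.001] F [ 0.3 -0.4 -7. ] w 10.9mm q [-0.36  0.77  0.34  1.71 -0.36  0.72 -0.04]
turn(5deg) [ 0.015 -0.014 -0.055] shift m [0.0134 0.0001 0.0056]
```

View pics/s21.png

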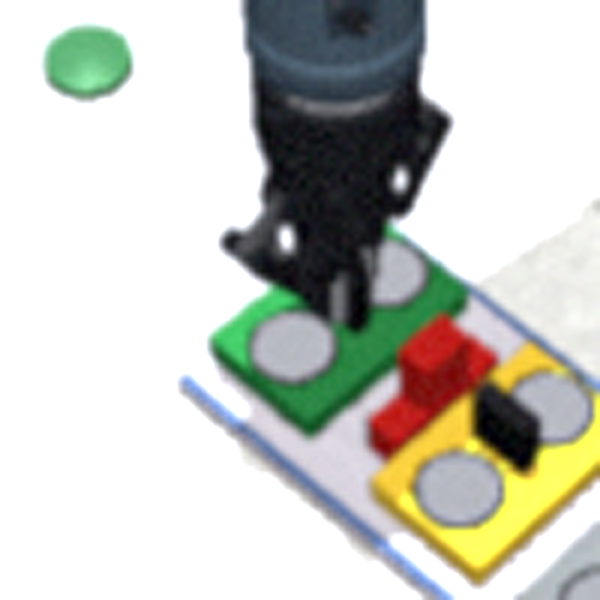

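```bash
python3 -m crank '[[[0,0,0],[0.002,0,0.001],0],[[0,0,-0.05],[0.004,0,0.003],0],[[0,0,-0.05],[0.006,0,0.0045],0],[[0,0,-0.05],[0.008,0,0.005],0],[[0,0,-0.05],[0.0095,0,0.005],0],[[0,0,-0.05],[0.0105,0,0.005],0],[[0,0,-0.05],[0.0113,0,0.005],0],[[0,0,-0.05],[0.0118,0,0.005],0],[[0,0,-0.05],[0.012,0,0.005],0],[[0,0,-0.05],[0.012,0,0.005],0]]'
python3 - <<'E'
from h import *
im=env.camera("scene"); cv2.imwrite("pics/s22.png",np.minimum(255,crop(im,(260,200,360,290),6).astype(int)*2).astype(np.uint8))
p=rail(0,-181); print(p)
to(*p,40.7,RY)
E
```

```text
clock: 34.98
ee_pos: [0.6319, 0.046, 0.0407]
ee_rot: [-2.425, -1.996, -0.001]
force: [0.8, -0.1, -7.2]
width: 0.133
[633.30853474  49.35568616]
t35.03 p [631.9  45.9  40.7] jawyaw -11.08 tiltz [0.    0.001] F [-1.1 -0.2 -7.1] w 11.0mm q [-0.37  0.78  0.33  1.71 -0.36  0.72 -0.05]
turn(5deg) [ 0.001 -0.009 -0.007] shift m [ 0.0037  0.0007 -0.    ]
```

View pics/s22.png

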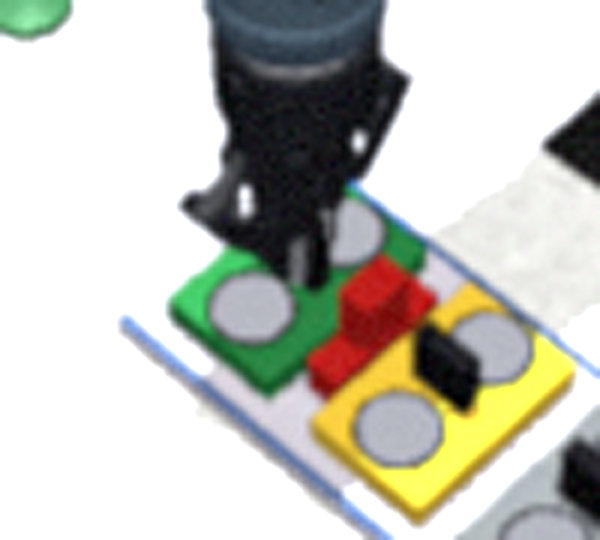

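```bash
python3 - <<'E'
from h import *
a=np.radians(RY);R=np.array([[np.cos(a),np.sin(a)],[-np.sin(a),np.cos(a)]])
w=ray("scene",(np.array([[252,307],[398,429],[490,348]])+.5)/6-.5+[260,200],.033)*1000; print((R@(w-L).T).T.round(1))
E
```

```text
[[  30.3 -185.2]
 [  31.5  -89.2]
 [ -30.9  -89. ]]
```

```bash
python3 -m crank '[[[0,0,0],[0.0004,0,0],0],[[0,0,0],[0.0008,0.0002,0],0],[[0,0,0],[0.0012,0.0004,0],0],[[0,0,0],[0.0016,0.0006,0],0],[[0,0,0],[0.002,0.0006,0],0],[[0,0,0],[0.0024,0.0006,0],0],[[0,0,0],[0.0028,0.0006,0],0],[[0,0,0],[0.003,0.0006,0],0],[[0,0,0],[0.003,0.0006,0],0],[[0,0,0],[0.003,0.0006,0],0]]'
python3 - <<'E'
from h import *
p=rail(0,-181)
to(*p,40.7,RY)
E
```

```text
clock: 35.87
ee_pos: [0.633, 0.0488, 0.0406]
ee_rot: [-2.425, -1.996, -0.001]
force: [0.0, -0.0, -6.4]
width: 0.129
t35.87 p [633.   48.8  40.6] jawyaw -11.08 tiltz [0.    0.001] F [ 0.  -0.  -6.4] w 11.0mm q [-0.38  0.78  0.33  1.7  -0.36  0.72 -0.06]
turn(5deg) [ 0.    -0.01  -0.006] shift m [ 0.0006  0.0002 -0.0001]
```

```bash
python3 -m crank '[[[0,0,0],[0.0002,0,0],0],[[0,0,0],[0.0004,0,0],0],[[0,0,0],[0.0006,0,0],0],[[0,0,0],[0.0008,0,0],0],[[0,0,0],[0.0008,0,0],0],[[0,0,0],[0.0008,0,0],0],[[0,0,0],[0.0008,0,0],0],[[0,0,0],[0.0008,0,0],0],[[0,0,0],[0.0008,0,0],0],[[0,0,0],[0.0008,0,0],0]]'
python3 - <<'E'
from h import *
p=rail(0,-181)
to(*p,40.7,RY)
im=env.camera("scene"); cv2.imwrite("pics/s23.png",np.minimum(255,crop(im,(260,200,360,290),6).astype(int)*2).astype(np.uint8)); state()
E
```

```text
clock: 36.7
ee_pos: [0.6332, 0.0496, 0.0406]
ee_rot: [-2.425, -1.996, -0.001]
force: [0.3, 0.5, -7.1]
width: 0.134
t36.70 p [633.2  49.6  40.6] jawyaw -11.08 tiltz [0.    0.001] F [ 0.3  0.5 -7.1] w 11.5mm q [-0.38  0.78  0.33  1.7  -0.36  0.72 -0.06]
turn(5deg) [ 0.001 -0.01  -0.006] shift m [-0.0002  0.0001 -0.0001]
t36.75 p [633.2  49.6  40.6] jawyaw -11.08 tiltz [0.    0.001] F [-0.4 -0.  -7.4] w 11.0mm q [-0.38  0.78  0.33  1.7  -0.36  0.72 -0.06]
```

View pics/s23.png

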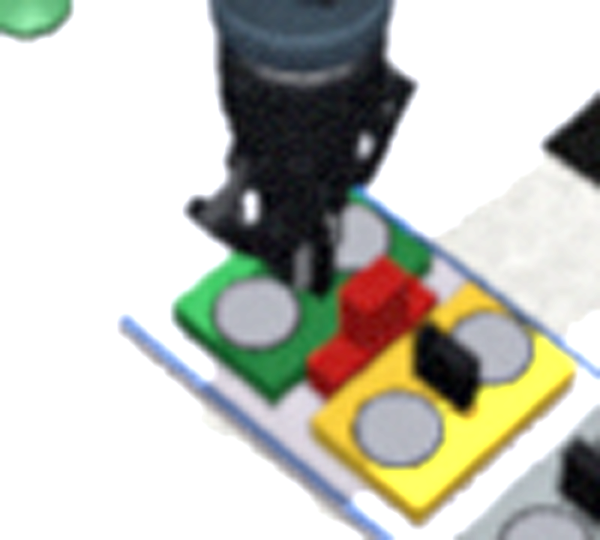

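```bash
python3 -m crank '[[[0,0,0],[0.0002,0,0],0],[[0,0,0],[0.0004,0,0],0],[[0,0,0],[0.0006,0,0],0],[[0,0,0],[0.0008,0,0],0],[[0,0,0],[0.0008,0,0],0],[[0,0,0],[0.0008,0,0],0],[[0,0,0],[0.0008,0,0],0],[[0,0,0],[0.0008,0,0],0],[[0,0,0],[0.0008,0,0],0],[[0,0,0],[0.0008,0,0],0]]'
python3 - <<'E'
from h import *
a=np.radians(RY);R=np.array([[np.cos(a),np.sin(a)],[-np.sin(a),np.cos(a)]])
w=ray("scene",(np.array([[257,313],[398,429],[490,348]])+.5)/6-.5+[260,200],.033)*1000; print((R@(w-L).T).T.round(1))
to(*rail(0,-181),40.7,RY)
E
```

```text
clock: 37.58
ee_pos: [0.6334, 0.0504, 0.0406]
ee_rot: [-2.425, -1.996, -0.001]
force: [0.3, -0.0, -7.4]
width: 0.128
[[  31.  -181.1]
 [  31.5  -89.2]
 [ -30.9  -89. ]]
t37.58 p [633.4  50.4  40.6] jawyaw -11.08 tiltz [0.    0.001] F [ 0.3 -0.  -7.4] w 11.0mm q [-0.38  0.78  0.33  1.7  -0.36  0.72 -0.06]
turn(5deg) [ 0.    -0.01  -0.005] shift m [-0.001   0.0001 -0.0001]
```

```bash
python3 -m crank '[[[0,0,0],[0.0002,0,0],0],[[0,0,0],[0.0004,0,0],0],[[0,0,0],[0.0006,0,0],0],[[0,0,0],[0.0006,0,0],0],[[0,0,0],[0.0006,0,0],0],[[0,0,0],[0.0006,0,0],0],[[0,0,0],[0.0006,0,0],0],[[0,0,0],[0.0006,0,0],0],[[0,0,0],[0.0006,0,0],0],[[0,0,0],[0.0006,0,0],0]]'
python3 - <<'E'
from h import *
to(*rail(0,-181),40.7,RY)
im=env.camera("scene"); cv2.imwrite("pics/s24.png",np.minimum(255,crop(im,(260,200,360,290),6).astype(int)*2).astype(np.uint8)); state()
E
```

```text
clock: 38.42
ee_pos: [0.6335, 0.0509, 0.0406]
ee_rot: [-2.425, -1.996, -0.001]
force: [-0.3, -1.3, -6.9]
width: 0.131
t38.42 p [633.5  50.9  40.6] jawyaw -11.08 tiltz [0.    0.001] F [-0.3 -1.3 -6.9] w 11.2mm q [-0.38  0.78  0.33  1.7  -0.36  0.72 -0.06]
turn(5deg) [ 0.    -0.009 -0.006] shift m [-0.0015  0.0001 -0.0001]
t38.47 p [633.5  50.9  40.7] jawyaw -11.08 tiltz [0.    0.001] F [ 0.1 -1.8 -6.6] w 11.3mm q [-0.38  0.78  0.33  1.7  -0.36  0.72 -0.06]
```

View pics/s24.png

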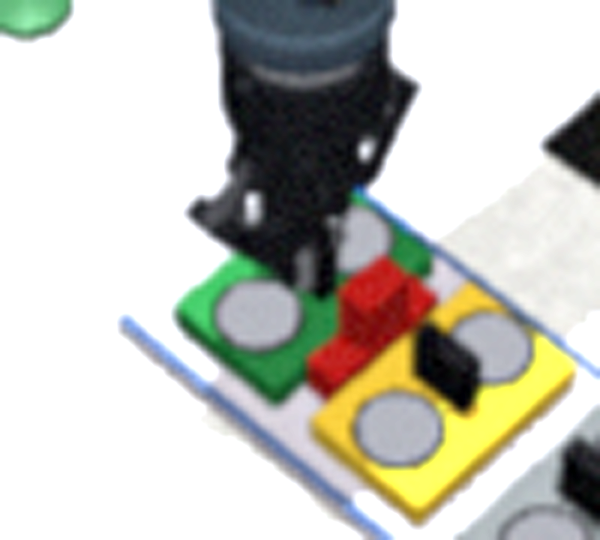

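```bash
python3 -m crank '[[[0,0,0],[-0.0002,0,0],0],[[0,0,0],[-0.0002,0,0.0004],0],[[0,0,0],[-0.0002,0,0.0008],0],[[0,0,0],[-0.0002,0,0.0009],0],[[0,0,0],[-0.0002,0,0.0009],0],[[0,0,0],[-0.0002,0,0.0009],0],[[0,0,0],[-0.0002,0,0.0009],0.05],[[0,0,0],[-0.0002,0,0.0009],0.05],[[0,0,0],[-0.0002,0,0.0009],0.05],[[0,0,0],[-0.0002,0,0.0009],0.05]]'
python3 -c "
from h import *
state()"
python3 -m crank '[[[0,0,0],[0,0,0],0.05],[[0,0,0],[0,0,0],0.05],[[0,0,0],[0,0,-0.004],0.07],[[0,0,0],[0,0,-0.015],0.085],[[0,0,0],[0,0,-0.035],0.085],[[0,0,0],[0,0,-0.06],0.085],[[0,0,0],[-0.02,-0.015,-0.085],0.085],[[0,0,0],[-0.04,-0.035,-0.1],0.085],[[0,0,0],[-0.065,-0.06,-0.1],0.085],[[0,0,0],[-0.08,-0.075,-0.1],0.085]]'
python3 - <<'E'
from h import *
for n,b in(("top",(225,105,345,195)),("scene",(260,200,360,290))):
    im=env.camera(n); cv2.imwrite(f"pics/{n}25f.png",im);cv2.imwrite(f"pics/{n}25.png",np.minimum(255,crop(im,b,6).astype(int)*2).astype(np.uint8))
state()
E
```

```text
clock: 39.3
ee_pos: [0.6341, 0.051, 0.0401]
ee_rot: [2.425, 1.997, 0.003]
force: [-0.7, -1.2, -0.2]
width: 0.585
t39.30 p [634.1  51.   40.1] jawyaw -11.07 tiltz [0.001 0.001] F [-0.7 -1.2 -0.2] w 50.0mm q [-0.38  0.78  0.33  1.7  -0.36  0.72 -0.06]
clock: 40.13
ee_pos: [0.5428, -0.0157, 0.1417]
ee_rot: [2.427, 1.994, 0.003]
force: [-0.6, -0.9, -0.0]
width: 0.994
t40.23 p [541.6 -16.4 140.9] jawyaw -11.35 tiltz [-0.001  0.001] F [ 0.3 -0.4 -0. ] w 84.9mm q [-0.37  0.5   0.41  1.92 -0.28  0.78 -0.  ]
```

View pics/top25.png

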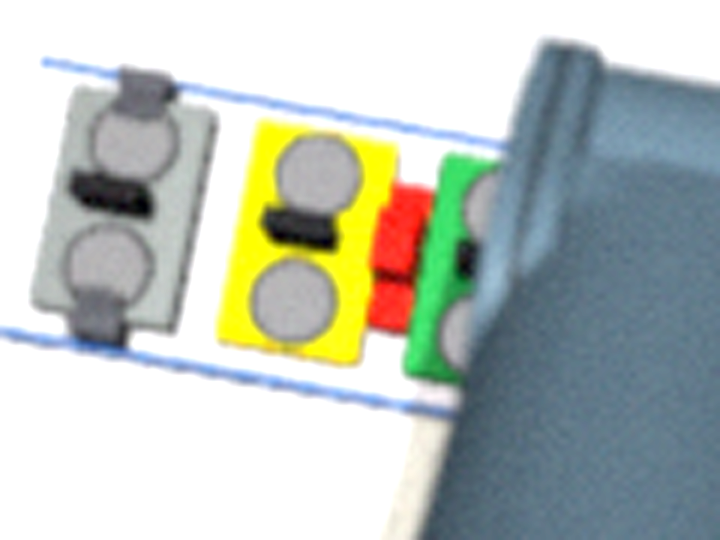

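View pics/scene25.png

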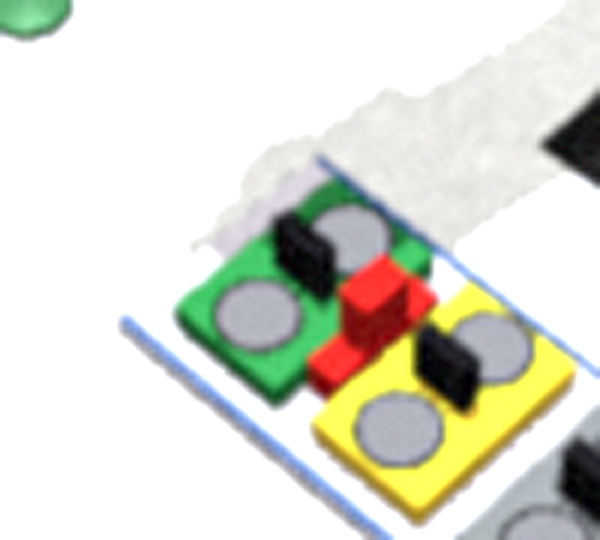

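```bash
python3 - <<'E'
from h import *
a=np.radians(RY);R=np.array([[np.cos(a),np.sin(a)],[-np.sin(a),np.cos(a)]])
for z6 in ([[258,316],[351,235]],[[398,429],[491,348]]):
    w=ray("scene",(np.array(z6)+.5)/6-.5+[260,200],.033)*1000; print((R@(w.mean(0)-L)).round(1),np.degrees(np.arctan2(*(w[0]-w[1])[::-1])).round(1))
to(*rail(0,-135.8),115,RY)
E
```

```text
[  -0.4 -180.3] -9.6
[  0.1 -88.9] -11.5
t40.23 p [541.6 -16.4 140.9] jawyaw -11.35 tiltz [-0.001  0.001] F [ 0.3 -0.4 -0. ] w 84.9mm q [-0.37  0.5   0.41  1.92 -0.28  0.78 -0.  ]
turn(5deg) [-0.012 -0.004 -0.06 ] shift m [0.1277 0.0768 0.0258]
```

```bash
python3 -m crank '[[[0,0,0],[0.012,0.007,0],0.085],[[0,0,0],[0.034,0.021,0.001],0.085],[[0,0,0],[0.06,0.036,0.002],0.085],[[0,0,0],[0.086,0.052,0.004],0.085],[[0,0,0],[0.108,0.065,0.01],0.085],[[0,0,-0.05],[0.122,0.074,0.018],0.085],[[0,0,-0.06],[0.127,0.0766,0.025],0.085],[[0,0,-0.06],[0.127,0.0766,0.026],0.085],[[0,0,-0.06],[0.127,0.0766,0.026],0.085],[[0,0,-0.06],[0.127,0.0766,0.026],0.085]]'
python3 - <<'E'
from h import *
im=env.camera("top");cv2.imwrite("pics/t26.png",np.minimum(255,crop(im,(225,105,345,195),6).astype(int)*2).astype(np.uint8))
to(*rail(0,-135.8),42.7,RY)
E
```

```text
clock: 41.07
ee_pos: [0.6437, 0.0952, 0.114]
ee_rot: [-2.422, -2.001, 0.0]
force: [-0.2, -1.3, 0.2]
width: 0.998
t41.12 p [643.8  95.1 114.3] jawyaw -10.88 tiltz [0. 0.] F [-0.3  0.5  0.4] w 84.8mm q [-0.47  0.7   0.38  1.64 -0.32  0.87 -0.16]
turn(5deg) [ 0.003 -0.004  0.033] shift m [-0.0017 -0.0016  0.0716]
```

```bash
python3 -m crank '[[[0,0,0.03],[-0.0017,-0.002,0.006],0.085],[[0,0,0.03],[-0.0017,-0.002,0.018],0.085],[[0,0,0.03],[-0.0017,-0.002,0.033],0.085],[[0,0,0.03],[-0.0017,-0.002,0.048],0.085],[[0,0,0.03],[-0.0017,-0.002,0.06],0.085],[[0,0,0.03],[-0.0017,-0.002,0.068],0.085],[[0,0,0.03],[-0.0017,-0.002,0.071],0.085],[[0,0,0.03],[-0.0017,-0.002,0.0715],0.085],[[0,0,0.03],[-0.0017,-0.002,0.0715],0.085],[[0,0,0.03],[-0.0017,-0.002,0.0715],0.085]]'
python3 - <<'E'
from h import *
im=env.camera("scene");cv2.imwrite("pics/s27.png",np.minimum(255,crop(im,(260,200,360,290),6).astype(int)*2).astype(np.uint8))
to(*rail(-.6,-135.8),42.7,RY)
E
```

```text
clock: 41.95
ee_pos: [0.6424, 0.0953, 0.0429]
ee_rot: [2.423, 2.0, 0.003]
force: [0.4, -0.6, -0.3]
width: 0.997
t42.00 p [642.4  95.4  43. ] jawyaw -10.93 tiltz [0.002 0.001] F [-0.5  0.7  0.2] w 85.2mm q [-0.44  0.8   0.34  1.66 -0.36  0.74 -0.13]
turn(5deg) [ 0.016 -0.016  0.025] shift m [-0.0017 -0.0008  0.0003]
```

View pics/s27.png

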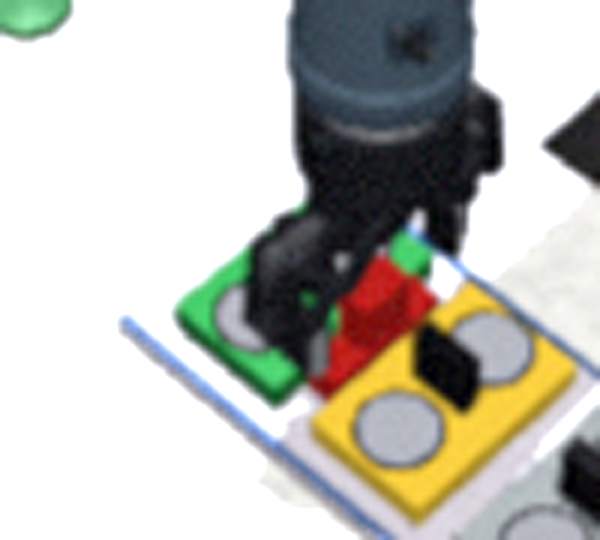

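```bash
python3 -m crank '[[[0,0,0],[-0.001,-0.0008,0.0002],0.06],[[0,0,0],[-0.0016,-0.0008,0.0002],0.04],[[0,0,0],[-0.0016,-0.0008,0.0002],0.03],[[0,0,0],[-0.0016,-0.0008,0.0002],0.02],[[0,0,0],[-0.0016,-0.0008,0.0002],0.02],[[0,0,0],[-0.0016,-0.0008,0.0002],0.02],[[0,0,0],[-0.0016,-0.0008,0.0002],0.02],[[0,0,0],[-0.0016,-0.0008,0.0002],0.02],[[0,0,0],[-0.0016,-0.0008,0.0002],0.02],[[0,0,0],[-0.0016,-0.0008,0.0002],0.02]]'
python3 -c "
from h import *
state()"
python3 -m crank '[[[0,0,0],[0,0,-0.002],0.02],[[0,0,0],[0,0,-0.005],0.02],[[0,0,0],[0,0,-0.01],0.02],[[0,0,0],[0,0,-0.017],0.02],[[0,0,0],[0,0,-0.026],0.02],[[0,0,0],[0,0,-0.04],0.02],[[0,0,0],[0,0,-0.058],0.02],[[0,0,0],[0,0,-0.074],0.02],[[0,0,0],[0,0,-0.08],0.02],[[0,0,0],[0,0,-0.08],0.02]]'
python3 - <<'E'
from h import *
im=env.camera("scene");cv2.imwrite("pics/s28.png",np.minimum(255,crop(im,(260,200,360,290),6).astype(int)*2).astype(np.uint8))
to(433.8,130,120,-9.5)
E
```

```text
clock: 42.83
ee_pos: [0.641, 0.0939, 0.0424]
ee_rot: [-2.423, -2.0, -0.002]
force: [-0.5, -0.5, 5.4]
width: 0.339
t42.83 p [641.   93.9  42.4] jawyaw -10.93 tiltz [0.001 0.001] F [-0.5 -0.5  5.4] w 28.9mm q [-0.44  0.79  0.34  1.66 -0.36  0.74 -0.13]
clock: 43.67
ee_pos: [0.6422, 0.0937, 0.1248]
ee_rot: [2.422, 1.999, 0.007]
force: [-0.1, 0.1, -2.7]
width: 0.338
t43.72 p [641.2  93.8 123.2] jawyaw -10.93 tiltz [0.002 0.001] F [-0.8  0.5 -2.7] w 28.9mm q [-0.47  0.68  0.38  1.64 -0.31  0.87 -0.16]
turn(5deg) [ 0.02  -0.018 -0.286] shift m [-0.0038 -0.2105  0.0028]
```

View pics/s28.png

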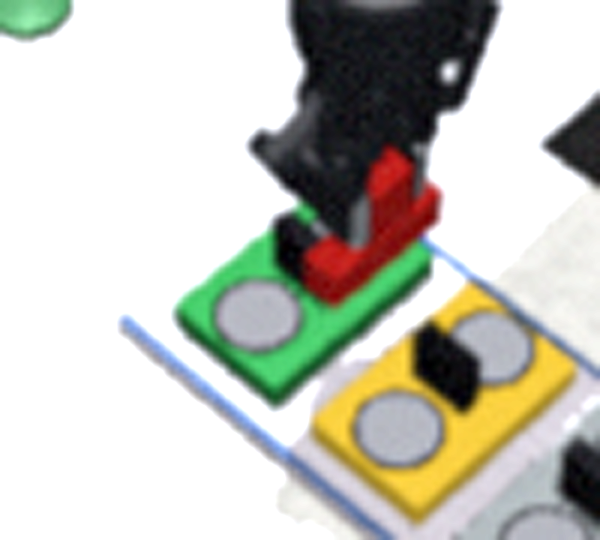

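```bash
python3 -m crank '[[[0,0,0],[0,-0.01,0],0.02],[[0,0,-0.05],[-0.0005,-0.03,0],0.02],[[0,0,-0.1],[-0.001,-0.058,0.001],0.02],[[0,0,-0.15],[-0.0015,-0.09,0.001],0.02],[[0,0,-0.2],[-0.002,-0.122,0.002],0.02],[[0,0,-0.25],[-0.003,-0.153,0.002],0.02],[[0,0,-0.28],[-0.0035,-0.18,0.002],0.02],[[0,0,-0.28],[-0.0038,-0.199,0.002],0.02],[[0,0,-0.28],[-0.0038,-0.2085,0.002],0.02],[[0,0,-0.28],[-0.0038,-0.2105,0.002],0.02]]'
python3 - <<'E'
from h import *
im=env.camera("scene")
to(433.8,130,36,-9.5)
E
```

```text
clock: 44.55
ee_pos: [0.4312, 0.1302, 0.1195]
ee_rot: [-2.396, -2.03, 0.002]
force: [0.7, 0.9, -2.6]
width: 0.339
t44.60 p [432.7 130.2 119.8] jawyaw -9.48 tiltz [-0.     0.001] F [-0.4 -0.1 -3.1] w 29.6mm q [-0.72  0.4   0.39  2.15 -0.26  0.63 -0.31]
turn(5deg) [-0.006 -0.007  0.003] shift m [-0.      0.0012  0.0838]
```

```bash
python3 -m crank '[[[0,0,0],[0,0,0.006],0.02],[[0,0,0],[0,0,0.02],0.02],[[0,0,0],[0,0,0.038],0.02],[[0,0,0],[0,0,0.054],0.02],[[0,0,0],[0,0,0.067],0.02],[[0,0,0],[0,0,0.076],0.02],[[0,0,0],[0,0,0.08],0.02],[[0,0,0],[0,0,0.082],0.02],[[0,0,0],[0,0,0.082],0.02],[[0,0,0],[0,0,0.082],0.02]]'
python3 - <<'E'
from h import *
im=env.camera("scene");cv2.imwrite("pics/s29.png",np.minimum(255,crop(im,(320,160,410,240),6).astype(int)*2).astype(np.uint8))
to(433.8,130,34.6,-9.5)
E
```

```text
clock: 45.43
ee_pos: [0.4339, 0.1301, 0.0384]
ee_rot: [-2.398, -2.029, -0.003]
force: [-0.1, 0.4, -1.9]
width: 0.34
t45.48 p [433.9 130.2  38.6] jawyaw -9.54 tiltz [0.001 0.001] F [ 0.  -0.5 -1.9] w 29.1mm q [-0.62  0.57  0.29  2.17 -0.36  0.44 -0.22]
turn(5deg) [ 0.013 -0.018 -0.007] shift m [-0.0002 -0.0001  0.004 ]
```

View pics/s29.png

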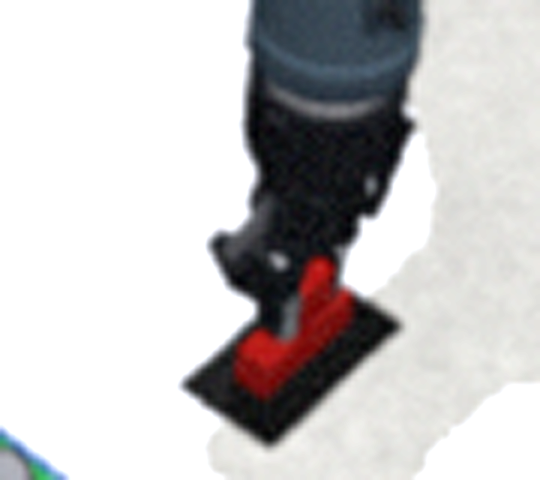

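```bash
python3 -m crank '[[[0,0,0],[0,0,0.001],0.02],[[0,0,0],[0,0,0.002],0.02],[[0,0,0],[0,0,0.003],0.02],[[0,0,0],[0,0,0.0036],0.02],[[0,0,0],[0,0,0.004],0.02],[[0,0,0],[0,0,0.0044],0.02],[[0,0,0],[0,0,0.0044],0.02],[[0,0,0],[0,0,0.0044],0.02],[[0,0,0],[0,0,0.0044],0.02],[[0,0,0],[0,0,0.0044],0.02]]'
python3 -c "
from h import *
state()"
```

```text
clock: 46.32
ee_pos: [0.4333, 0.1302, 0.0343]
ee_rot: [-2.398, -2.029, -0.002]
force: [-2.7, -1.1, 10.4]
width: 0.337
t46.32 p [433.3 130.2  34.3] jawyaw -9.53 tiltz [0.    0.001] F [-2.7 -1.1 10.4] w 28.8mm q [-0.62  0.58  0.28  2.17 -0.37  0.43 -0.21]
```

In firm contact with the pad; ease up slightly, release, retreat.

```bash
python3 -m crank '[[[0,0,0],[0,0,-0.0004],0.02],[[0,0,0],[0,0,-0.0004],0.02],[[0,0,0],[0,0,-0.0004],0.07],[[0,0,0],[0,0,-0.0004],0.07],[[0,0,0],[0,0,-0.0004],0.07],[[0,0,0],[0,0,-0.0004],0.07],[[0,0,0],[0,0,-0.002],0.085],[[0,0,0],[0,0,-0.015],0.085],[[0,0,0],[0,0,-0.035],0.085],[[0,0,0],[0,0,-0.06],0.085]]'
python3 -m crank '[[[0,0,0],[0,0,-0.03],0.085],[[0,0,0],[0.01,-0.005,-0.065],0.085],[[0,0,0],[0.04,-0.01,-0.09],0.085],[[0,0,0],[0.075,-0.01,-0.1],0.085],[[0,0,0],[0.11,-0.01,-0.1],0.085],[[0,0,0],[0.145,-0.01,-0.1],0.085],[[0,0,0],[0.18,-0.01,-0.1],0.085],[[0,0,0],[0.2,-0.01,-0.1],0.085],[[0,0,0],[0.2,-0.01,-0.1],0.085],[[0,0,0],[0.2,-0.01,-0.1],0.085]]'
python3 - <<'E'
from h import *
state()
for n,b in(("top",(225,105,355,250)),("scene",(255,180,400,330))):
    im=env.camera(n); cv2.imwrite(f"pics/{n}30f.png",im);cv2.imwrite(f"pics/{n}30.png",np.minimum(255,crop(im,b,4).astype(int)*2).astype(np.uint8))
E
```

```text
clock: 47.15
ee_pos: [0.4322, 0.1295, 0.0935]
ee_rot: [-2.398, -2.028, 0.003]
force: [0.1, -0.2, 0.3]
width: 0.995
clock: 47.98
ee_pos: [0.4561, 0.3296, 0.1935]
ee_rot: [-2.396, -2.032, -0.0]
force: [-0.3, -0.8, -0.4]
width: 0.999
t47.98 p [456.1 329.6 193.5] jawyaw -9.41 tiltz [-0.  0.] F [-0.3 -0.8 -0.4] w 85.3mm q [-1.01  0.45  0.4   1.83 -0.22  0.9  -0.68]
```

View pics/top30.png

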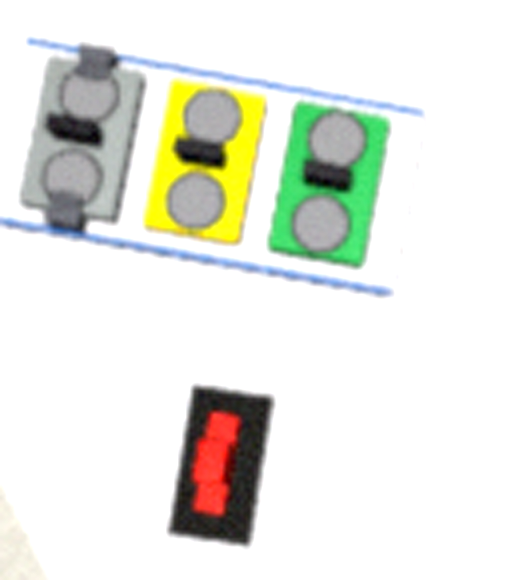

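View pics/scene30.png

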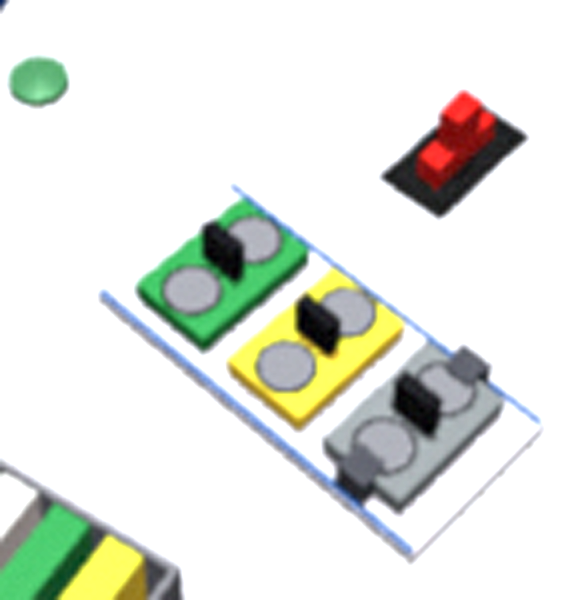

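```bash
python3 - <<'E'
from h import *
a=np.radians(RY);R=np.array([[np.cos(a),np.sin(a)],[-np.sin(a),np.cos(a)]]); k=6
res={}
for n,B in (("top",{"y":(258,122,296,170),"g":(288,127,328,175)}),("scene",{"y":(308,244,360,290),"g":(285,226,336,270)})):
  im=cv2.imread(f"pics/{n}30f.png")
  for c,b in B.items():
    z=crop(im,b,k); hs=cv2.cvtColor(z,cv2.COLOR_BGR2HSV); lo,hi=HUE[c]
    m=((hs[...,0]>=lo-4)&(hs[...,0]<=hi+4)&(hs[...,1]>100)).astype(np.uint8)
    ct=max(cv2.findContours(m,0,1)[0],key=cv2.contourArea); h=cv2.convexHull(ct)
    H=cv2.fillConvexPoly(np.zeros_like(m),h,1)
    w=((H==1)&(hs[...,1]<70)&(hs[...,2]>55)).astype(np.uint8)
    w=cv2.morphologyEx(w,cv2.MORPH_OPEN,np.ones((7,7)))
    cs=sorted(cv2.findContours(w,0,1)[0],key=cv2.contourArea)[-2:]
    e=[cv2.fitEllipse(cv2.convexHull(q)) for q in cs]
    P=ray(n,up2([x[0] for x in e],b,k),.033)*1000; rel=(R@(P-L).T).T; rel=rel[np.argsort(rel[:,0])]
    d=rel[1]-rel[0]; res[n,c]=rel.mean(0)
    print(n,c,"centre",rel.mean(0).round(1),"sep",np.linalg.norm(d).round(1),"ang vs rail",np.degrees(np.arctan2(d[1],d[0])).round(2),[np.round(x[1],0) for x in e])
    print("   rect",rect(n,im,b,c,.032,100,70))
for n in("top","scene"): print(n,"g-y",(res[n,"g"]-res[n,"y"]).round(2))
E
```

```text
top y centre [  0.  -89.7] sep 62.0 ang vs rail 0.13 [array([79., 83.]), array([80., 82.])]
   rect [649.4 138.2 111.   70.6 -10.9]
top g centre [   0.4 -180.6] sep 62.6 ang vs rail -0.22 [array([83., 86.]), array([83., 84.])]
   rect [632.2  49.7 108.5  67.7 -11.1]
scene y centre [  2.  -87.7] sep 58.9 ang vs rail -2.11 [array([58., 91.]), array([74., 87.])]
   rect [654.4 141.7 112.2  72.  -11.2]
scene g centre [   1.7 -178.1] sep 60.0 ang vs rail -3.54 [array([55., 82.]), array([71., 86.])]
   rect [640.   71.5 108.3  33.  -15. ]
top g-y [  0.35 -90.86]
scene g-y [ -0.3  -90.41]
```

```bash
python3 -c "
from h import *
s,_,_=state(); print(abs(s['joint_velocities']).max())
print(env.job_done())"
```

```text
t48.08 p [456.5 327.3 193.6] jawyaw -9.61 tiltz [-0. -0.] F [-0.2  0.1 -0.3] w 85.2mm q [-1.01  0.45  0.4   1.83 -0.22  0.9  -0.68]
0.010152245133319736
the job is handed in; nothing more can be done
None
```

I built the row grey, yellow, green on the rail with the spacer as the gauge, put the spacer back on its black pad, and handed the job in at 48.1 s of the 72 s. No verdict was reported.

**Placing:** I pressed the spacer lightly against the clamped grey cassette and laid yellow against it. I then moved the spacer to yellow's free side, deliberately stopping just short of pushing it so that yellow would not slide, and laid green against it. Cassettes were released once resting on the rail, with no drops.

**Last checks, arm clear:**

| Check | Measured | Allowed |
|---|---|---|
| Grey to yellow centre distance | about 90 mm | 88 to 93 mm |
| Yellow to green centre distance | 90.9 mm (top camera), 90.4 mm (scene camera) | 88 to 93 mm |
| Ends flush with grey (top camera) | within 0.5 mm | 6 mm |
| Square to the rail (top camera) | within 0.3° | 2.6° |

- **Spacer:** it stands upright near the pad's centre. I judged this from the final pictures and the release position (within about 1 mm of the pad centre), not from a separate measurement.
- **Bystanders:** I saw nothing disturbed, but I did not measure their positions at the end.

**Disagreement:** in the last scene-camera picture the automatic lens-well fit gave tilts of 2.1° for yellow and 3.5° for green, the latter over the limit. I put this down to the black grip bars cutting into the well outlines. The top-camera fits and the jaw angle at release (−11.07° against the rail's −11.05°) both showed the cassettes square, so I trusted those.

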